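Probe a bore through the jig's guide bush

ROBOT

A 6-joint arm with a two-finger parallel gripper is mounted at the origin on the work surface. World frame = base frame: x ahead of the robot, y to its left, z up, the work surface at z = 0. Lengths are in m, angles in rad, forces in N, time in s.
With the tool pointing down it reaches from about 0.3 to 0.775 m from the base axis. Payload 14.6 kg.
Tool frame: the origin (TCP) lies at the very end of the fingers, on their centre line; the grasp point (between the pads) lies 19 mm behind it; y points along the fingers, x is the direction in which the jaws open and shut, and the axes are right-handed (so a half turn about y gives the same grasp; the last joint's range is limited). The gripper opens to 85 mm and grips with 20 to 120 N. Pads are 22 mm wide; open, the fingers measure 114 mm over their backs; the gripper's body (76 mm by 85 mm) begins 54 mm behind the grasp point. The pads swing forward as they close: fully open they stand 13 mm farther back than shut.
Start: joints at [-1.351, 0.3, 1.521, -0, 1.321, -0.067], TCP at [0.156, -0.528, 0.231] pointing down, gripper open.
Joint ranges: [-3.03, 3.03], [-0.79, 2.21], [0.23, 2.52], [-1.04, 4.18], [0, 3.07], [-2.55, 2.55]. Speed limits (rad/s): [2.22, 2.22, 2.57, 3.14, 3.14, 3.14].

INTERFACE

Orientations are given as a unit quaternion [x, y, z, w].
In Python, from cell import robot gives the robot as it stands.
- The arm moves only by the tool play_rows, never from a script. Its argument "increments" is a list of rows, each an object of numbers: "tx", "ty", "tz": the shift along the world's x, y, z normalised to -1 to 1, where 1 is 0.5 m; "wx", "wy", "wz": the turn, a rotation vector about the world's x, y, z normalised to -1 to 1, where 1 is 180 degrees. A call has exactly 5 rows; each row is the pose to reach, as a shift and turn from the pose commanded when the call began, turning the shorter way round; what a row does not reach only later rows make up. A row lasts 1/12 s, in which the tool goes at most 41.7 mm and 7.16 degrees, less where a joint would pass 70% of its speed; a pose out of reach is approached as far as the arm can. A call with a number of a shift or a turn outside -1 to 1 is refused whole. A call with a gripper value outside its range is refused whole. "jaw" is the closure, from 0 (fully open) to 1 (shut), set as the call begins (left out, the last holds). The fingers move at their own pace and stop on an object; the grip force is fixed at half the most. Time passes only in rows, so rows that repeat a pose let the fingers close, or fill a call up. It gives the time, the measured TCP pose, the force and the opening at its end, in the units of the state.
- robot.observe(): the state, without advancing time (a new reading comes with each control period).
- robot.grab_frame(name): name is "scene" or "top" or "wrist"; returns a dict with "color" (420x560x3 uint8, blue, green, red), "intrinsics" (3x3 intrinsics, pixels), "world_from_camera" (4x4, takes a point from camera to world coordinates); the wrist camera has in their place "tool_from_camera" (4x4, takes a point from camera to tool coordinates, whose origin is the TCP and whose axes are the tool frame's). Camera axes: x right, y down, z forward; pixel columns grow to the right and rows downward; lengths in m; the calibration is good to about 2 mm. A picture is of the moment at which its call begins: read the wrist's pose just before it. There is no depth.
- robot.hand_in(): hands the job in, once; it reports no verdict.
The state is a dict: "t": time; "joints": joint angles; "joint_vel": joint speeds; "joint_torque": joint torques, N m; "eef_pos": TCP position; "tool_rot": TCP orientation; "wrist_force": force on the tool from outside, world axes, zero at the start; "torque": the same for the moment, N m; "gripper_width": finger opening in m.
Only numpy, scipy, OpenCV 4.12 (cv2) and the standard library are available. Lean on these libraries where they do the work, as an engineer would, in place of code of your own. Each camera call takes 0.05 s, during which the arm holds its last target.

TASK

First press the inspection jig's hinged lid down until it snaps shut past its catch. Then take the bore probe (slim stem, square handle) out of its stand and lower its stem straight down through the guide bush in the lid until the black ring mark on the stem is level with the bush's rim, with the probe never touching the jig. Finish while still holding the probe there, upright, still and centred in the bush, and leave everything else on the bench where it is.

Things in the scene. Friction and masses are not known exactly. Their poses are not given: they have to be found in the camera images.
- jig_lid (a joint): Hinge of the jig's lid, rad. 0 = shut (level), grows as the free edge rises; starts 0.45 to 0.9 and stays where left (stiff hinge). Aluminium lid 148 long from the hinge, 76 wide, 10 thick, hinge axis in mid-thickness, 67 above the bench. About 0.1 rad before shut its nose meets a sprung catch: 10 to 15 N down on the press pad snaps it past; the catch then keeps it at 0.
- guide (a point): Centre of the top rim of the steel guide bush fixed in the lid (turns with it): outside diameter 34, through bore diameter 22, 25 long, 13 proud of the lid, 75 from the hinge axis. z = bore axis, out of the lid's top; x along the lid to the hinge; y along the hinge. With the lid shut the rim is 85 above the bench and the workpiece's bore is coaxial below it.
- press_pad (a point): Centre of the top of the flat black rubber pad on the lid near its free edge (26 x 50, 3 thick), 128 from the hinge axis along the lid; 75 above the bench when shut. Same axes as the guide.
- jig: Fixed jig, dark steel base 210 x 110 x 12. Origin on the bench under the bore axis, z up; hinge axis parallel to y at x = 75, z = 67; the lid's free edge and the catch post (58 high, its roller up to 71, x = -108 to -77) are on the -x side. Under the guide is the fixed workpiece: steel sleeve, 60 diameter, 12 to 57 above the bench, bore diameter 24.
- probe: Bore probe, loose, 0.1 to 0.2 kg: black SQUARE handle 26 x 26 x 60 tall (small cap 4 high on top), below it a slim round steel stem, diameter 10, 90 long, with a thin black ring mark centred 50 above the tip. Origin at the handle's foot on the axis, z along the axis to the handle's top, x and y square to its sides. Starts upright in its stand, the handle's foot on the stand's top.
- probe_tip (a point): The free end of the probe's stem, on its axis, 90 below the probe's origin. Same axes as the probe.
- probe_stand: Fixed dark steel stand that holds the probe, 70 x 70 x 110 high, open at its two x faces: top plate 100 to 110 above the bench with a hole of 16 diameter in the middle. Origin on the bench under the hole.
- plug_stand: Fixed stand of the same shape (hole 24) that holds the plug gauge; origin on the bench under the hole. The two stands may be either way round.
- plug_gauge: Bystander: plug gauge in the other stand, black ROUND handle 36 diameter, 45 tall, and thick stem 20 diameter, 60 long below it. Origin at the foot of the handle. Not to be used.
- bolt_bin: small open blue plastic bin with bolts, 120 x 90 x 60; bystander. Origin at the centre of its underside.
- wrench: steel wrench lying flat, 170 long; bystander. Origin at its middle.
- flange: dark steel pipe flange, 90 diameter, 32 high; bystander. Origin at the centre of its underside.
- hex_bolt: big steel bolt standing on its head, 34 diameter, 75 high; bystander. Origin at the centre of its underside.
- pipe_offcut: short steel tube standing upright, 48 diameter, 80 high; bystander. Origin at the centre of its underside.
- spray_can: plain aluminium can, 56 diameter, 160 high; bystander. Origin at the centre of its underside.
- channel_offcut: U-shaped dark steel offcut lying open side up, 100 x 50 x 30; bystander. Origin at the centre of its underside.
Not all that is in view belongs to the job. Leave any pink look-alike of the probe alone.

How it is judged:
On the way, in this order (a step that is already met when the one before it is completed fails the run):
1. the jig's lid is snapped shut (value of joint jig_lid below 0.03 rad), for 0.2 s.
2. with the lid still shut, the probe is held clear above its stand (value of joint jig_lid below 0.04 rad and contact force between probe and the fingers above 1 N and z of probe_tip in the frame of probe_stand above 0.112 m and contact force between probe and probe_stand below 0.1 N), for 0.1 s.
At the end, for the whole second after the job is handed in: Lid shut (below 0.04 rad); gripper holds the probe still, upright within 0.08 rad, tip 42 to 58 mm below the bush rim and within 4 mm of its axis; probe and arm do not touch the jig; other loose things within 30 mm of their starts (value of joint jig_lid below 0.04 rad and contact force between probe and the fingers above 1 N and z of probe_tip in the frame of guide between -0.058 and -0.042 m and horizontal distance between probe_tip and guide below 0.004 m and angle between probe's own z axis and vertical below 0.08 rad and linear speed of probe below 0.02 m/s and angular speed of probe below 0.2 rad/s and contact force between probe and jig below 0.1 N and contact force between the arm and jig below 0.5 N and distance of each of plug_gauge, bolt_bin, wrench, flange, hex_bolt, pipe_offcut, spray_can, channel_offcut from where it was at the start of the episode below 0.03 m); the arm keeps its last pose, push and grip.
It fails at once if the probe touches the jig, its lid, bush or workpiece (contact force between probe and jig above 0.5 N).
It fails at once if another thing on the bench is moved more than 30 mm (distance of any of plug_gauge, bolt_bin, wrench, flange, hex_bolt, pipe_offcut, spray_can, channel_offcut from where it was at the start of the episode above 0.03 m).
It also fails if it takes over 58 s, if anything falls off the work surface, if the arm or the gripper's body presses on something with over 40 N, if the wrist force passes 120 N, or if a joint passes its speed limit or range.

## Working session

There is one attempt and no reset: what is moved stays moved. The work goes in short steps, Python scripts to look and compute and a tool call to move; the robot and the scene stay as the last step left them, time stands still between calls to the robot, and variables do not carry over. Pictures are saved under pics/ and viewed, and the job is handed in when it is done.

Besides the shell and the picture viewer there is one more tool, called after "Call:" as name(argument=value, ...) on one line, values as JSON. play_rows: Moves the arm, as the interface text tells. Its arguments: {"type":"object","properties":{"increments":{"type":"array"},"jaw":{"type":"number"}},"required":["increments"]}

```bash
ls; mkdir -p pics
python3 - <<'E'
from cell import robot
import cv2,pickle,numpy as np
s=robot.observe();print(s)
F={}
for n in("scene","top","wrist"):
    f=robot.grab_frame(n);F[n]=f;cv2.imwrite(f"pics/{n}0.png",f["color"])
    print(n,np.round(f["intrinsics"],1).tolist(),np.round(f.get("world_from_camera",f.get("tool_from_camera")),4).tolist())
pickle.dump(F,open("f0.pkl","wb"))
E
```

```text
pics
{'t': 0.0, 'joints': array([-1.35060417e+00,  3.00492498e-01,  1.52158366e+00,  2.75662630e-05,
        1.32068378e+00, -6.66143398e-02]), 'joint_vel': array([-1.56358144e-03, -6.00036749e-04,  9.46030134e-05, -2.21400535e-04,
        8.80485209e-04, -6.44847254e-04]), 'joint_torque': array([-6.16677189e-04, -5.43500984e+01, -3.61795700e+01, -6.01220918e-06,
        3.95931245e-03, -3.02126477e-05]), 'eef_pos': array([ 0.15553547, -0.52731025,  0.23070848]), 'tool_rot': array([-0.56604652,  0.42372062, -0.42310622,  0.566598  ]), 'wrist_force': array([-1.2344461 ,  0.52938405, -0.02959088]), 'torque': array([-0.01893805,  0.00044585, -0.04444324]), 'gripper_width': 0.08536263773001697}
scene [[387.8, 0.0, 282.4], [0.0, 387.8, 213.3], [0.0, 0.0, 1.0]] [[-0.1888, 0.6384, -0.7462, 1.2582], [0.982, 0.1233, -0.143, 0.1748], [0.0008, -0.7597, -0.6502, 0.7316], [0.0, 0.0, 0.0, 1.0]]
top [[384.6, 0.0, 284.8], [0.0, 384.6, 210.8], [0.0, 0.0, 1.0]] [[-0.029, -0.9851, 0.1698, 0.3517], [-0.9996, 0.0283, -0.0066, 0.0338], [0.0017, -0.1699, -0.9855, 1.1536], [0.0, 0.0, 0.0, 1.0]]
wrist [[299.4, 0.0, 281.1], [0.0, 299.4, 208.9], [0.0, 0.0, 1.0]] [[1.0, 0.0005, 0.0002, 0.0005], [-0.0001, -0.2598, 0.9657, -0.1434], [0.0005, -0.9657, -0.2598, 0.0664], [0.0, 0.0, 0.0, 1.0]]
```

View pics/scene0.png

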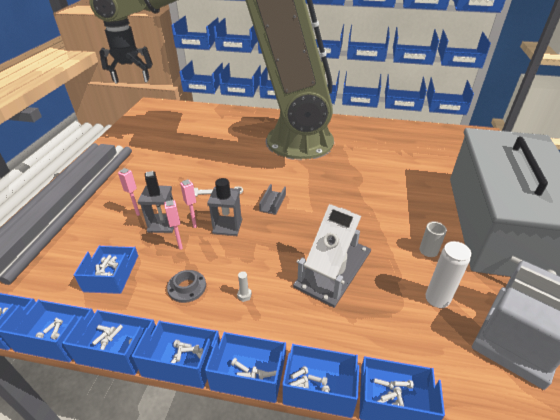

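View pics/top0.png

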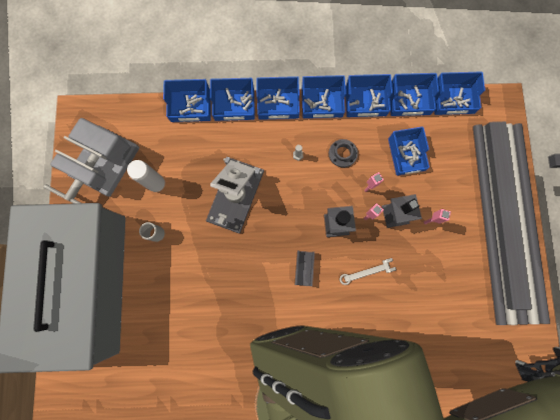

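View pics/wrist0.png

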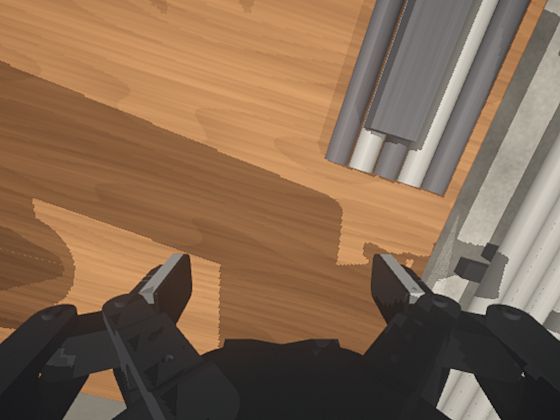

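Run:
```python
import cv2
t=cv2.imread("pics/top0.png");s=cv2.imread("pics/scene0.png")
cv2.imwrite("pics/c1.png",cv2.resize(t[150:260,320:470],None,fx=5,fy=5,interpolation=cv2.INTER_CUBIC))
cv2.imwrite("pics/c2.png",cv2.resize(t[140:240,190:290],None,fx=6,fy=6,interpolation=cv2.INTER_CUBIC))
cv2.imwrite("pics/c3.png",cv2.resize(s[160:260,110:260],None,fx=5,fy=5,interpolation=cv2.INTER_CUBIC))
cv2.imwrite("pics/c4.png",cv2.resize(s[195:305,290:380],None,fx=5,fy=5,interpolation=cv2.INTER_CUBIC))
```

```text
(no output)
```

View pics/c1.png

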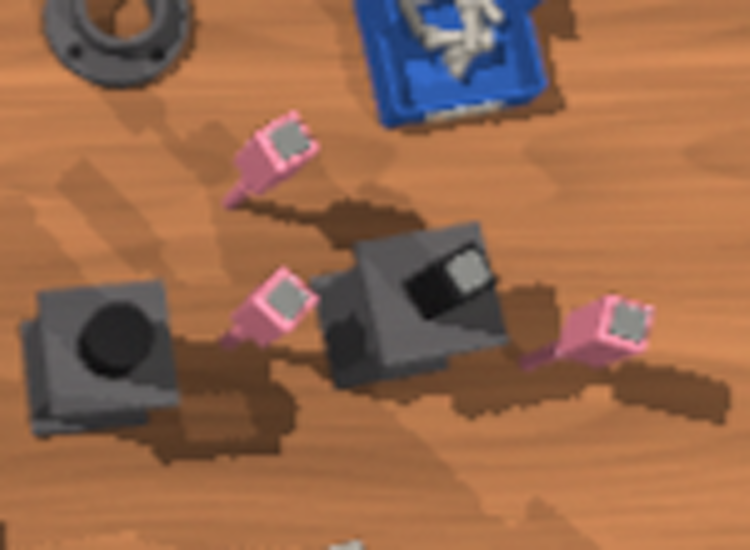

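View pics/c2.png

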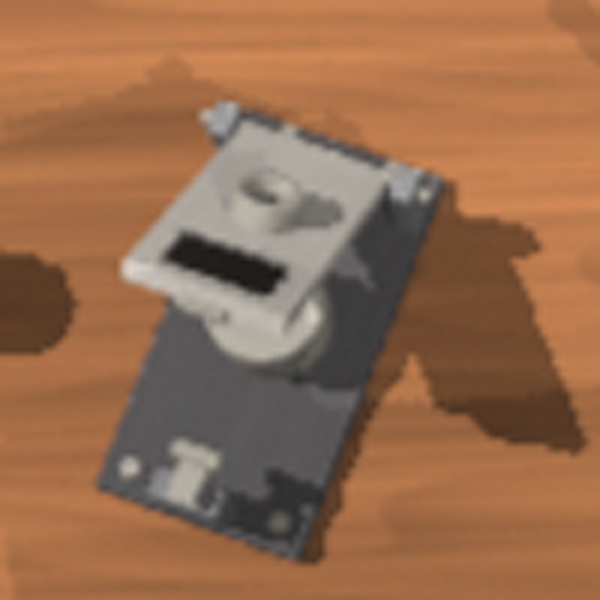

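View pics/c3.png

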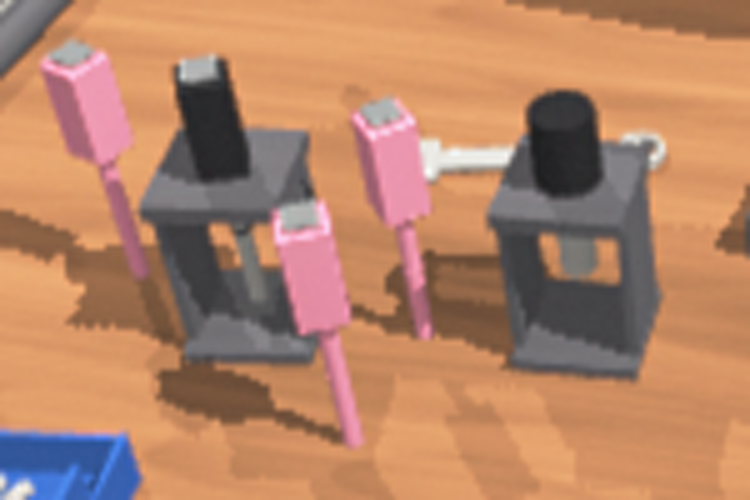

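View pics/c4.png

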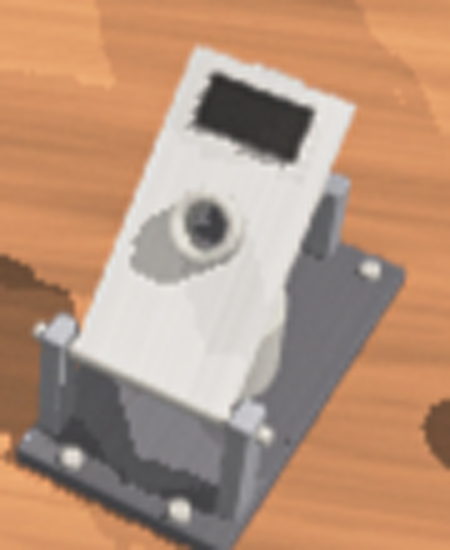

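```bash
cat > h.py <<'E'
import numpy as np,cv2,pickle
from scipy.spatial.transform import Rotation as R
def rays(f,px,T=None):
    K=f["intrinsics"];W=f.get("world_from_camera") if T is None else T
    px=np.atleast_2d(px).astype(float)
    d=(np.linalg.inv(K)@np.c_[px,np.ones(len(px))].T).T@W[:3,:3].T
    return W[:3,3],d
def onz(f,px,z,T=None):
    o,d=rays(f,px,T);k=(z-o[2])/d[:,2];return o+d*k[:,None]
def tri(a,b):
    # a,b: (o,d)
    A=np.zeros((3,3));v=np.zeros(3)
    for o,d in(a,b):
        d=d/np.linalg.norm(d);P=np.eye(3)-np.outer(d,d);A+=P;v+=P@o
    x=np.linalg.solve(A,v);
    r=[np.linalg.norm(np.cross(x-o,d/np.linalg.norm(d))) for o,d in(a,b)]
    return x,r
def toolT(s):
    T=np.eye(4);T[:3,:3]=R.from_quat(s["tool_rot"]).as_matrix();T[:3,3]=s["eef_pos"];return T
E
python3 - <<'E'
from h import *
F=pickle.load(open("f0.pkl","rb"));t,s=F["top"],F["scene"]
c2=lambda x,y:(x/6+190-.4,y/6+140-.4)
c4=lambda x,y:(x/5+290-.4,y/5+195-.4)
c1=lambda x,y:(x/5+320-.4,y/5+150-.4)
c3=lambda x,y:(x/5+110-.4,y/5+160-.4)
def T(n,a,b):
    oa,da=rays(t,a);ob,db=rays(s,b);x,r=tri((oa,da[0]),(ob,db[0]));print(n,np.round(x*1000,1),np.round(np.array(r)*1000,1));return x
print("base corners top",np.round(onz(t,[c2(97,487),c2(300,560),c2(445,180)],.012),4).tolist())
print("base corners scene",np.round(onz(s,[c4(15,452),c4(215,548),c4(405,268)],.012),4).tolist())
pc=T("pad",c2(225,264),c4(255,115))
bc=T("bush",c2(266,190),c4(207,220))
T("lid free corner A",c2(125,270),c4(355,105))
T("lid free corner B",c2(285,330),c4(198,47))
print("hinge posts top",np.round(onz(t,[c2(222,115),c2(405,180)],.067),4).tolist())
T("hinge -",c2(405,180),c4(55,330))
T("hinge +",c2(222,118),c4(255,420))
T("probe cap",c1(470,270),c3(200,68))
T("plug top",c1(117,333),c3(563,103))
print("probe stand top corners",np.round(onz(t,[c1(355,245),c1(478,223),c1(507,340),c1(387,368)],.110),4).tolist())
print("plug stand top corners",np.round(onz(t,[c1(38,290),c1(163,282),c1(178,403),c1(48,415)],.110),4).tolist())
for n,a,b in(("pink1",c1(292,138),c3(70,50)),("x",c1(292,138),c3(300,215)),("pink2",c1(290,297),c3(380,110)),("pink3",c1(630,320),c3(70,50))):T(n,a,b)
E
```

```text
base corners top [[0.5248, 0.264, 0.012], [0.4853, 0.163, 0.012], [0.6784, 0.0871, 0.012]]
base corners scene [[0.6821, 0.0888, 0.012], [0.7187, 0.186, 0.012], [0.5254, 0.2663, 0.012]]
pad [599.  178.5 165.6] [1.1 1.1]
bush [640.1 163.7 137.4] [1. 1.]
lid free corner A [595.2 220.8 175.2] [1.3 1.3]
lid free corner B [566.7 150.3 174.4] [0.1 0.1]
hinge posts top [[0.6987, 0.1929, 0.067], [0.6633, 0.104, 0.067]]
hinge - [660.7 102.9  76.2] [0.5 0.5]
hinge + [694.8 193.9  73.9] [2. 2.]
probe cap [ 529.4 -306.2  174.1] [1. 1.]
plug top [ 504.2 -124.5  159.3] [0.1 0.1]
probe stand top corners [[0.5573, -0.267, 0.11], [0.5678, -0.3362, 0.11], [0.5018, -0.3465, 0.11], [0.4882, -0.2793, 0.11]]
plug stand top corners [[0.5371, -0.0902, 0.11], [0.5396, -0.1594, 0.11], [0.4722, -0.1637, 0.11], [0.4677, -0.0924, 0.11]]
pink1 [ 611.8 -252.5  237.6] [52.3 52.3]
x [ 607.5 -223.5  153.8] [1.5 1.5]
pink2 [ 521.3 -216.9  154.5] [0.9 0.9]
pink3 [ 503.8 -395.   156.3] [0.3 0.3]
```

Probe candidates: the black square handle with a light cap in the open stand at top (413,204) / scene (150,174); the black round plug gauge at top (343,217); and three pink look-alikes at top (378,178), (378,209) and (446,214). The crops show that the only black square handle is in the stand at about (0.529, -0.307), so that is the probe. The lid is at about 0.8 rad and the bore axis is near (0.609, 0.174).

Run:
```python
from h import *
from cell import robot
s=robot.observe();M=toolT(s)[:3,:3];print(np.round(M,3))
# candidates: jaw x along jig y (68.5deg or -111.5), y down
for a in(68.4,-111.6,30,-150,120,-60):
    a=np.radians(a);x=np.array([np.cos(a),np.sin(a),0]);y=np.array([0,0,-1.]);N=np.c_[x,y,np.cross(x,y)]
    print(np.degrees(a).round(1),(R.from_matrix(N@M.T).as_rotvec()/np.pi).round(3),"z",N[:,2].round(2))
F=pickle.load(open("f0.pkl","rb"))
print(onz(F["top"],[(140,170),(150,232)],.16).round(3))
```

```text
[[ 0.283 -0.     0.959]
 [-0.959  0.001  0.283]
 [-0.001 -1.     0.   ]]
68.4 [-0.    -0.     0.789] z [-0.93  0.37  0.  ]
-111.6 [-0.     0.    -0.211] z [ 0.93 -0.37  0.  ]
30.0 [-0.    -0.     0.575] z [-0.5   0.87  0.  ]
-150.0 [-0.     0.    -0.425] z [ 0.5  -0.87  0.  ]
120.0 [-0.     0.    -0.925] z [-0.87 -0.5  -0.  ]
-60.0 [-0.    -0.     0.075] z [0.87 0.5  0.  ]
[[0.644 0.41  0.16 ]
 [0.477 0.379 0.16 ]]
```

Call:
play_rows(increments=[{"tx": 0.04,"ty": 0.07,"tz": 0.006,"wz": 0.039},{"tx": 0.08,"ty": 0.14,"tz": 0.012,"wz": 0.078},{"tx": 0.12,"ty": 0.21,"tz": 0.018,"wz": 0.117},{"tx": 0.16,"ty": 0.28,"tz": 0.024,"wz": 0.156},{"tx": 0.2,"ty": 0.35,"tz": 0.03,"wz": 0.195}], jaw=1)

```text
invalid input at $.increments[0]: expected keys tx, ty, tz, wx, wy, wz
```

Call:
play_rows(increments=[{"tx": 0.04,"ty": 0.07,"tz": 0.006,"wz": 0.039},{"tx": 0.08,"ty": 0.14,"tz": 0.012,"wz": 0.078},{"tx": 0.12,"ty": 0.21,"tz": 0.018,"wz": 0.117},{"tx": 0.16,"ty": 0.28,"tz": 0.024,"wz": 0.156},{"tx": 0.2,"ty": 0.35,"tz": 0.03,"wz": 0.195}])

```text
invalid input at $.increments[0]: expected keys tx, ty, tz, wx, wy, wz
```

Call:
play_rows(increments=[{"tx": 0.04,"ty": 0.07,"wz": 0.039},{"tx": 0.08,"ty": 0.14,"wz": 0.078},{"tx": 0.12,"ty": 0.21,"wz": 0.117},{"tx": 0.16,"ty": 0.28,"wz": 0.156},{"tx": 0.2,"ty": 0.35,"wz": 0.195}])

```text
invalid input at $.increments[0]: expected keys tx, ty, tz, wx, wy, wz
```

Call:
play_rows(increments=[{"tx": 0.04,"ty": 0.07,"wz": 0.039},{"tx": 0.08,"ty": 0.14,"wz": 0.078},{"tx": 0.12,"ty": 0.21,"wz": 0.117},{"tx": 0.16,"ty": 0.28,"wz": 0.156},{"tx": 0.2,"ty": 0.35,"wz": 0.195}])

```text
invalid input at $.increments[0]: expected keys tx, ty, tz, wx, wy, wz
```

Call:
play_rows(increments=[{"tx": 0.04,"ty": 0.07,"tz": 0.006,"wx": 0,"wy": 0,"wz": 0.039},{"tx": 0.08,"ty": 0.14,"tz": 0.012,"wx": 0,"wy": 0,"wz": 0.078},{"tx": 0.12,"ty": 0.21,"tz": 0.018,"wx": 0,"wy": 0,"wz": 0.117},{"tx": 0.16,"ty": 0.28,"tz": 0.024,"wx": 0,"wy": 0,"wz": 0.156},{"tx": 0.2,"ty": 0.35,"tz": 0.03,"wx": 0,"wy": 0,"wz": 0.195}], jaw=1)

```text
t: 0.57
eef_pos: [0.2559, -0.3507, 0.2462]
tool_rot: [-0.668, 0.231, -0.231, 0.668]
wrist_force: [1.5, 0.1, -0.1]
gripper_width: 0.0259
```

Call:
play_rows(increments=[{"tx": 0.04,"ty": 0.07,"tz": 0.006,"wx": 0,"wy": 0,"wz": 0.039},{"tx": 0.08,"ty": 0.14,"tz": 0.012,"wx": 0,"wy": 0,"wz": 0.078},{"tx": 0.12,"ty": 0.21,"tz": 0.018,"wx": 0,"wy": 0,"wz": 0.117},{"tx": 0.16,"ty": 0.28,"tz": 0.024,"wx": 0,"wy": 0,"wz": 0.156},{"tx": 0.2,"ty": 0.35,"tz": 0.03,"wx": 0,"wy": 0,"wz": 0.195}])

```text
t: 0.98
eef_pos: [0.3559, -0.1756, 0.2615]
tool_rot: [0.707, -0.019, 0.019, -0.707]
wrist_force: [1.7, -0.4, 0.5]
gripper_width: 0.0001
```

Call:
play_rows(increments=[{"tx": 0.04,"ty": 0.07,"tz": 0,"wx": 0,"wy": 0,"wz": 0.039},{"tx": 0.08,"ty": 0.14,"tz": 0,"wx": 0,"wy": 0,"wz": 0.078},{"tx": 0.12,"ty": 0.21,"tz": 0,"wx": 0,"wy": 0,"wz": 0.117},{"tx": 0.16,"ty": 0.28,"tz": 0,"wx": 0,"wy": 0,"wz": 0.156},{"tx": 0.2,"ty": 0.35,"tz": 0,"wx": 0,"wy": 0,"wz": 0.195}])

```text
t: 1.4
eef_pos: [0.456, -0.0004, 0.2613]
tool_rot: [0.68, 0.195, -0.195, -0.68]
wrist_force: [0.2, -0.8, 0.7]
gripper_width: -0.0
```

Call:
play_rows(increments=[{"tx": 0.04,"ty": 0.07,"tz": 0,"wx": 0,"wy": 0,"wz": 0.039},{"tx": 0.08,"ty": 0.14,"tz": 0,"wx": 0,"wy": 0,"wz": 0.078},{"tx": 0.12,"ty": 0.21,"tz": 0,"wx": 0,"wy": 0,"wz": 0.117},{"tx": 0.16,"ty": 0.28,"tz": 0,"wx": 0,"wy": 0,"wz": 0.156},{"tx": 0.2,"ty": 0.35,"tz": 0,"wx": 0,"wy": 0,"wz": 0.195}])

```text
t: 1.82
eef_pos: [0.5561, 0.1745, 0.261]
tool_rot: [-0.589, -0.391, 0.391, 0.589]
wrist_force: [0.1, -0.6, 0.9]
gripper_width: -0.0002
```

Run:
```python
from h import *
from cell import robot
s=robot.observe();f=robot.grab_frame("wrist");pickle.dump((s,f),open("w1.pkl","wb"))
print(s["eef_pos"],toolT(s)[:3,:3].round(3).tolist())
cv2.imwrite("pics/w1.png",f["color"])
```

```text
[0.55608504 0.17454587 0.26097572] [[0.388, -0.0, -0.922], [0.922, -0.0, 0.388], [-0.0, -1.0, 0.0]]
```

View pics/w1.png

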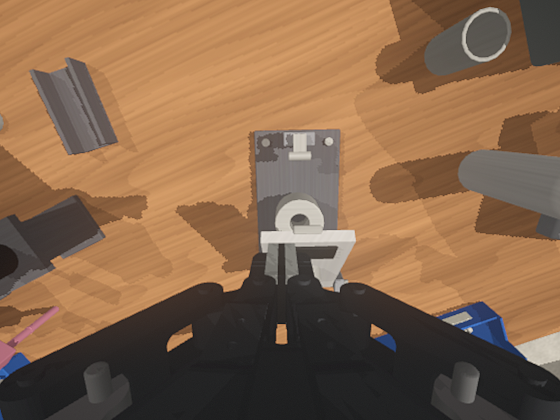

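Run:
```python
from h import *
s,f=pickle.load(open("w1.pkl","rb"))
T=toolT(s)@f["tool_from_camera"]
cv2.imwrite("pics/w1c.png",cv2.resize(f["color"][115:305,225:375],None,fx=4,fy=4,interpolation=cv2.INTER_CUBIC))
```

```text
(no output)
```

View pics/w1c.png

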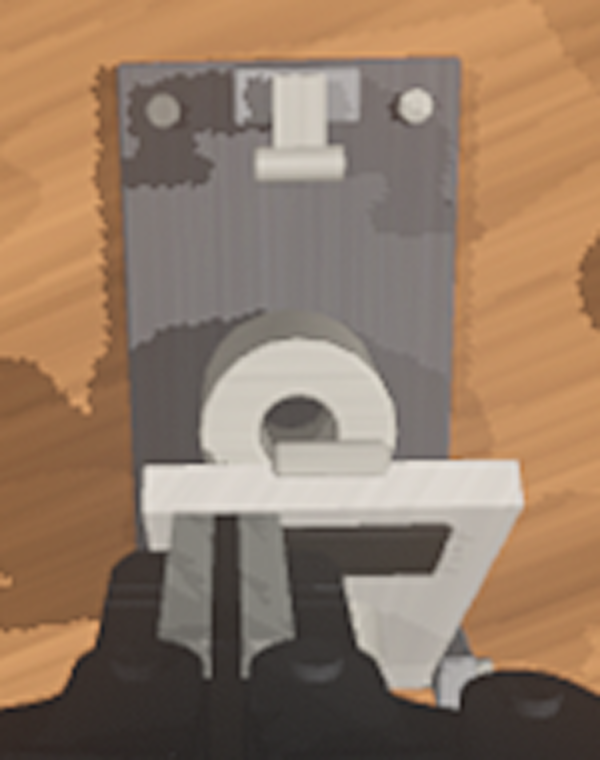

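Run:
```python
from h import *
s,f=pickle.load(open("w1.pkl","rb"))
T=toolT(s)@f["tool_from_camera"]
c=lambda x,y:(x/4+225-.4,y/4+115-.4)
wp=onz(f,[c(200,436),c(397,436),c(298.5,338),c(298.5,436)],.057,T);print(wp.round(4),np.linalg.norm(wp[0]-wp[1]))
b=onz(f,[c(120,65),c(460,58)],.012,T);print(b.round(4),np.linalg.norm(b[1]-b[0]));d=b[1]-b[0];print(np.degrees(np.arctan2(d[1],d[0])))
yd=d/np.linalg.norm(d);xd=np.array([yd[1],-yd[0],0]);print("x dir",xd)
o=wp[3];o[2]=0
print("base edge x",(b.mean(0)-o)@xd,(b.mean(0)-o)@yd)
# side edges directions
e=onz(f,[c(120,65),c(133,520),c(460,58),c(449,455)],.012,T)
for i in(0,2):
  v=e[i+1]-e[i];print("xdir ang",np.degrees(np.arctan2(v[1],v[0])))
for a in(.7,.75,.8,.85,.9):
  # project nose top edge corners
  P=[]
  for y in(-.038,.038):
    for r,h in((.148,.005),(.148,-.005)):
      p=o+xd*(.075-r*np.cos(a)+h*np.sin(a))+yd*y+np.array([0,0,.067+r*np.sin(a)+h*np.cos(a)])
      q=np.linalg.inv(T)@np.r_[p,1];uv=f["intrinsics"]@(q[:3]/q[2]);P.append(((uv[0]+.4-225)*4,(uv[1]+.4-115)*4))
  print(a,np.round(P,0).tolist())
```

```text
[[0.5966 0.1491 0.057 ]
 [0.6198 0.2044 0.057 ]
 [0.5798 0.1881 0.057 ]
 [0.6082 0.1767 0.057 ]] 0.05996121378943563
[[0.4862 0.1675 0.012 ]
 [0.5259 0.2677 0.012 ]] 0.10771994396536591
68.36598948769023
x dir [ 0.92955781 -0.3686764   0.        ]
base edge x -0.11003744734403982 0.0003422173135942744
xdir ang -22.39670621753175
xdir ang -21.514592398581986
0.7 [[146.0, 440.0], [147.0, 400.0], [510.0, 433.0], [503.0, 394.0]]
0.75 [[146.0, 472.0], [147.0, 429.0], [515.0, 465.0], [509.0, 423.0]]
0.8 [[145.0, 505.0], [146.0, 461.0], [520.0, 498.0], [514.0, 454.0]]
0.85 [[144.0, 540.0], [145.0, 493.0], [525.0, 533.0], [518.0, 486.0]]
0.9 [[144.0, 577.0], [144.0, 528.0], [529.0, 570.0], [523.0, 521.0]]
```

Run:
```python
from h import *
o=np.array([.6082,.1767,0]);a=np.radians(-21.8);xd=np.array([np.cos(a),np.sin(a),0])
prev=np.array([.5561,.1745,.2610])
for th in(1.0,.85,.8,.7,.6,.5,.4,.3,.25,.2,.15,.1,.05,0):
  c,s=np.cos(th),np.sin(th);r=.133
  p=o+xd*(.075-r*c+.008*s+.011)+[0,0,.067+r*s+.008*c]
  print(th,p.round(4),((p-prev)/.5).round(3));prev=p
```

```text
1.0 [0.6276 0.1689 0.1832] [ 0.143 -0.011 -0.156]
0.85 [0.6121 0.1751 0.1722] [-0.031  0.012 -0.022]
0.8 [0.6073 0.177  0.168 ] [-0.01   0.004 -0.008]
0.7 [0.5984 0.1806 0.1588] [-0.018  0.007 -0.018]
0.6 [0.5903 0.1838 0.1487] [-0.016  0.006 -0.02 ]
0.5 [0.5832 0.1867 0.1378] [-0.014  0.006 -0.022]
0.4 [0.5772 0.1891 0.1262] [-0.012  0.005 -0.023]
0.3 [0.5723 0.1911 0.1139] [-0.01   0.004 -0.024]
0.25 [0.5702 0.1919 0.1077] [-0.004  0.002 -0.013]
0.2 [0.5685 0.1926 0.1013] [-0.003  0.001 -0.013]
0.15 [0.5671 0.1932 0.0948] [-0.003  0.001 -0.013]
0.1 [0.5659 0.1936 0.0882] [-0.002  0.001 -0.013]
0.05 [0.5651 0.1939 0.0816] [-0.002  0.001 -0.013]
0 [0.5646 0.1942 0.075 ] [-0.001  0.    -0.013]
```

Call:
play_rows(increments=[{"tx": 0.04,"ty": 0,"tz": -0.01,"wx": 0,"wy": 0,"wz": 0.003},{"tx": 0.08,"ty": 0.001,"tz": -0.03,"wx": 0,"wy": 0,"wz": 0.006},{"tx": 0.112,"ty": 0.001,"tz": -0.08,"wx": 0,"wy": 0,"wz": 0.006},{"tx": 0.112,"ty": 0.001,"tz": -0.14,"wx": 0,"wy": 0,"wz": 0.006},{"tx": 0.112,"ty": 0.001,"tz": -0.174,"wx": 0,"wy": 0,"wz": 0.006}])

```text
t: 2.28
eef_pos: [0.611, 0.1726, 0.1702]
tool_rot: [-0.586, -0.393, 0.396, 0.587]
wrist_force: [0.0, -0.2, 0.1]
gripper_width: 0.0005
```

Call:
play_rows(increments=[{"tx": -0.002,"ty": 0.001,"tz": -0.002,"wx": 0,"wy": 0,"wz": 0},{"tx": -0.005,"ty": 0.002,"tz": -0.005,"wx": 0,"wy": 0,"wz": 0},{"tx": -0.01,"ty": 0.004,"tz": -0.01,"wx": 0,"wy": 0,"wz": 0},{"tx": -0.015,"ty": 0.006,"tz": -0.015,"wx": 0,"wy": 0,"wz": 0},{"tx": -0.02,"ty": 0.008,"tz": -0.02,"wx": 0,"wy": 0,"wz": 0}])

```text
t: 2.7
eef_pos: [0.6017, 0.1773, 0.1657]
tool_rot: [0.587, 0.396, -0.394, -0.586]
wrist_force: [0.8, -1.5, 2.2]
gripper_width: 0.0003
```

Call:
play_rows(increments=[{"tx": -0.005,"ty": 0.002,"tz": -0.006,"wx": 0,"wy": 0,"wz": 0},{"tx": -0.01,"ty": 0.004,"tz": -0.012,"wx": 0,"wy": 0,"wz": 0},{"tx": -0.015,"ty": 0.006,"tz": -0.018,"wx": 0,"wy": 0,"wz": 0},{"tx": -0.02,"ty": 0.008,"tz": -0.025,"wx": 0,"wy": 0,"wz": 0},{"tx": -0.024,"ty": 0.01,"tz": -0.031,"wx": 0,"wy": 0,"wz": 0}])

```text
t: 3.12
eef_pos: [0.5892, 0.1821, 0.1484]
tool_rot: [-0.586, -0.395, 0.395, 0.587]
wrist_force: [-0.3, 0.1, 1.3]
gripper_width: -0.0004
```

Call:
play_rows(increments=[{"tx": -0.005,"ty": 0.002,"tz": -0.008,"wx": 0,"wy": 0,"wz": 0},{"tx": -0.01,"ty": 0.004,"tz": -0.016,"wx": 0,"wy": 0,"wz": 0},{"tx": -0.014,"ty": 0.006,"tz": -0.022,"wx": 0,"wy": 0,"wz": 0},{"tx": -0.02,"ty": 0.008,"tz": -0.033,"wx": 0,"wy": 0,"wz": 0},{"tx": -0.026,"ty": 0.01,"tz": -0.045,"wx": 0,"wy": 0,"wz": 0}])

```text
t: 3.53
eef_pos: [0.5764, 0.1871, 0.1259]
tool_rot: [-0.587, -0.395, 0.395, 0.587]
wrist_force: [1.2, 1.4, 1.0]
gripper_width: -0.0001
```

Call:
play_rows(increments=[{"tx": -0.002,"ty": 0.001,"tz": -0.005,"wx": 0,"wy": 0,"wz": 0},{"tx": -0.004,"ty": 0.002,"tz": -0.01,"wx": 0,"wy": 0,"wz": 0},{"tx": -0.006,"ty": 0.003,"tz": -0.015,"wx": 0,"wy": 0,"wz": 0},{"tx": -0.008,"ty": 0.003,"tz": -0.02,"wx": 0,"wy": 0,"wz": 0},{"tx": -0.01,"ty": 0.004,"tz": -0.024,"wx": 0,"wy": 0,"wz": 0}])

```text
t: 3.95
eef_pos: [0.5716, 0.1889, 0.1141]
tool_rot: [0.587, 0.395, -0.395, -0.587]
wrist_force: [0.5, 0.2, 0.7]
gripper_width: -0.0001
```

Run:
```python
from h import *
from cell import robot
f=robot.grab_frame("scene")
cv2.imwrite("pics/s2.png",cv2.resize(f["color"][160:310,260:410],None,fx=4,fy=4))
```

```text
(no output)
```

View pics/s2.png

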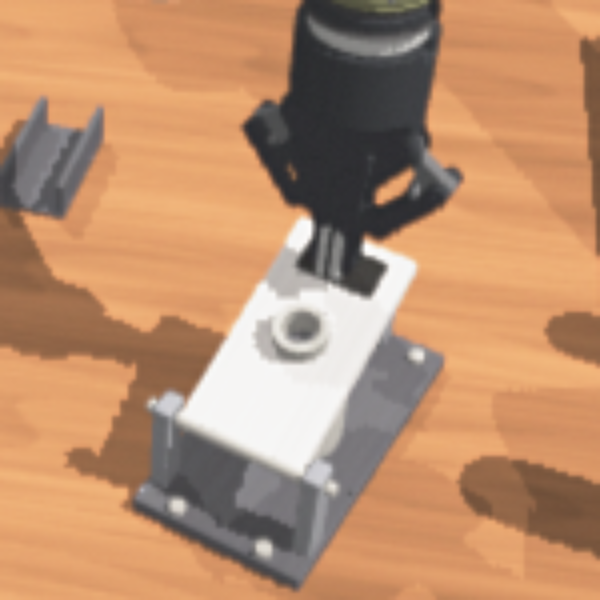

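Call:
play_rows(increments=[{"tx": -0.006,"ty": 0.002,"tz": -0.01,"wx": 0,"wy": 0,"wz": 0},{"tx": -0.012,"ty": 0.005,"tz": -0.02,"wx": 0,"wy": 0,"wz": 0},{"tx": -0.017,"ty": 0.007,"tz": -0.03,"wx": 0,"wy": 0,"wz": 0},{"tx": -0.02,"ty": 0.008,"tz": -0.04,"wx": 0,"wy": 0,"wz": 0},{"tx": -0.022,"ty": 0.009,"tz": -0.048,"wx": 0,"wy": 0,"wz": 0}])

```text
t: 4.42
eef_pos: [0.5601, 0.1936, 0.0895]
tool_rot: [-0.586, -0.395, 0.395, 0.587]
wrist_force: [0.3, -0.5, 1.0]
gripper_width: -0.0001
```

Call:
play_rows(increments=[{"tx": 0,"ty": 0,"tz": -0.002,"wx": 0,"wy": 0,"wz": 0},{"tx": 0,"ty": 0,"tz": -0.004,"wx": 0,"wy": 0,"wz": 0},{"tx": 0,"ty": 0,"tz": -0.006,"wx": 0,"wy": 0,"wz": 0},{"tx": 0,"ty": 0,"tz": -0.008,"wx": 0,"wy": 0,"wz": 0},{"tx": 0,"ty": 0,"tz": -0.01,"wx": 0,"wy": 0,"wz": 0}])

```text
t: 4.83
eef_pos: [0.5607, 0.1935, 0.0853]
tool_rot: [0.587, 0.395, -0.395, -0.587]
wrist_force: [-0.4, 0.2, 2.9]
gripper_width: -0.0
```

Call:
play_rows(increments=[{"tx": 0,"ty": 0,"tz": -0.001,"wx": 0,"wy": 0,"wz": 0},{"tx": 0,"ty": 0,"tz": -0.002,"wx": 0,"wy": 0,"wz": 0},{"tx": 0,"ty": 0,"tz": -0.003,"wx": 0,"wy": 0,"wz": 0},{"tx": 0,"ty": 0,"tz": -0.004,"wx": 0,"wy": 0,"wz": 0},{"tx": 0,"ty": 0,"tz": -0.005,"wx": 0,"wy": 0,"wz": 0}])

```text
t: 5.25
eef_pos: [0.5607, 0.1936, 0.0841]
tool_rot: [0.587, 0.395, -0.395, -0.586]
wrist_force: [-9.1, -1.4, 17.9]
gripper_width: -0.0004
```

Call:
play_rows(increments=[{"tx": 0,"ty": 0,"tz": -0.001,"wx": 0,"wy": 0,"wz": 0},{"tx": 0,"ty": 0,"tz": -0.002,"wx": 0,"wy": 0,"wz": 0},{"tx": 0,"ty": 0,"tz": -0.003,"wx": 0,"wy": 0,"wz": 0},{"tx": 0,"ty": 0,"tz": -0.004,"wx": 0,"wy": 0,"wz": 0},{"tx": 0,"ty": 0,"tz": -0.005,"wx": 0,"wy": 0,"wz": 0}])

```text
t: 5.67
eef_pos: [0.5606, 0.1937, 0.0824]
tool_rot: [-0.586, -0.395, 0.395, 0.587]
wrist_force: [-12.9, -0.4, 22.5]
gripper_width: -0.0002
```

Call:
play_rows(increments=[{"tx": -0.002,"ty": 0.001,"tz": 0,"wx": 0,"wy": 0,"wz": 0},{"tx": -0.003,"ty": 0.001,"tz": -0.001,"wx": 0,"wy": 0,"wz": 0},{"tx": -0.004,"ty": 0.002,"tz": -0.002,"wx": 0,"wy": 0,"wz": 0},{"tx": -0.004,"ty": 0.002,"tz": -0.003,"wx": 0,"wy": 0,"wz": 0},{"tx": -0.004,"ty": 0.002,"tz": -0.004,"wx": 0,"wy": 0,"wz": 0}])

```text
t: 6.08
eef_pos: [0.5601, 0.1939, 0.0803]
tool_rot: [0.587, 0.396, -0.394, -0.586]
wrist_force: [1.7, -5.5, 9.6]
gripper_width: -0.0001
```

Call:
play_rows(increments=[{"tx": 0,"ty": 0,"tz": -0.001,"wx": 0,"wy": 0,"wz": 0},{"tx": 0,"ty": 0,"tz": -0.002,"wx": 0,"wy": 0,"wz": 0},{"tx": 0,"ty": 0,"tz": -0.003,"wx": 0,"wy": 0,"wz": 0},{"tx": 0,"ty": 0,"tz": -0.004,"wx": 0,"wy": 0,"wz": 0},{"tx": 0,"ty": 0,"tz": -0.005,"wx": 0,"wy": 0,"wz": 0}])

```text
t: 6.5
eef_pos: [0.559, 0.1943, 0.0761]
tool_rot: [0.587, 0.395, -0.395, -0.586]
wrist_force: [2.0, -0.5, 2.3]
gripper_width: -0.0002
```

Call:
play_rows(increments=[{"tx": 0,"ty": 0,"tz": -0.001,"wx": 0,"wy": 0,"wz": 0},{"tx": 0,"ty": 0,"tz": -0.002,"wx": 0,"wy": 0,"wz": 0},{"tx": 0,"ty": 0,"tz": -0.003,"wx": 0,"wy": 0,"wz": 0},{"tx": 0,"ty": 0,"tz": -0.004,"wx": 0,"wy": 0,"wz": 0},{"tx": 0,"ty": 0,"tz": -0.005,"wx": 0,"wy": 0,"wz": 0}])

```text
t: 6.92
eef_pos: [0.5586, 0.1946, 0.0747]
tool_rot: [0.587, 0.395, -0.395, -0.586]
wrist_force: [-9.9, -3.9, 23.5]
gripper_width: 0.0002
```

Call:
play_rows(increments=[{"tx": 0,"ty": 0,"tz": 0.03,"wx": 0,"wy": 0,"wz": 0},{"tx": 0,"ty": 0,"tz": 0.1,"wx": 0,"wy": 0,"wz": 0},{"tx": -0.02,"ty": 0.008,"tz": 0.18,"wx": 0,"wy": 0,"wz": 0},{"tx": -0.04,"ty": 0.016,"tz": 0.26,"wx": 0,"wy": 0,"wz": 0},{"tx": -0.06,"ty": 0.024,"tz": 0.33,"wx": 0,"wy": 0,"wz": 0}])

```text
t: 7.33
eef_pos: [0.5279, 0.2066, 0.2404]
tool_rot: [-0.586, -0.395, 0.395, 0.587]
wrist_force: [1.1, 0.4, 0.9]
gripper_width: -0.0
```

Call:
play_rows(increments=[{"tx": -0.01,"ty": 0.004,"tz": 0,"wx": 0,"wy": 0,"wz": 0},{"tx": -0.01,"ty": 0.004,"tz": 0,"wx": 0,"wy": 0,"wz": 0},{"tx": -0.01,"ty": 0.004,"tz": 0,"wx": 0,"wy": 0,"wz": 0},{"tx": -0.01,"ty": 0.004,"tz": 0,"wx": 0,"wy": 0,"wz": 0},{"tx": -0.01,"ty": 0.004,"tz": 0,"wx": 0,"wy": 0,"wz": 0}])

```text
t: 7.75
eef_pos: [0.5235, 0.2082, 0.2368]
tool_rot: [-0.586, -0.394, 0.396, 0.587]
wrist_force: [0.4, -0.4, -0.6]
gripper_width: -0.0001
```

Run:
```python
from h import *
from cell import robot
s=robot.observe();f=robot.grab_frame("wrist");pickle.dump((s,f),open("w2.pkl","wb"))
print(s["eef_pos"],np.abs(s["joint_vel"]).max(),s["wrist_force"])
cv2.imwrite("pics/w2.png",f["color"])
f=robot.grab_frame("scene");pickle.dump(f,open("s3.pkl","wb"))
cv2.imwrite("pics/s3.png",cv2.resize(f["color"][160:310,260:410],None,fx=4,fy=4))
```

```text
[0.52349372 0.20818161 0.23676655] 0.004280276292829239 [ 0.3597522  -0.41793141 -0.62407724]
```

View pics/w2.png

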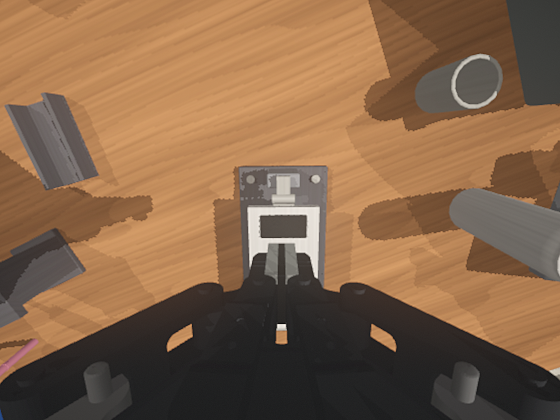

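View pics/s3.png

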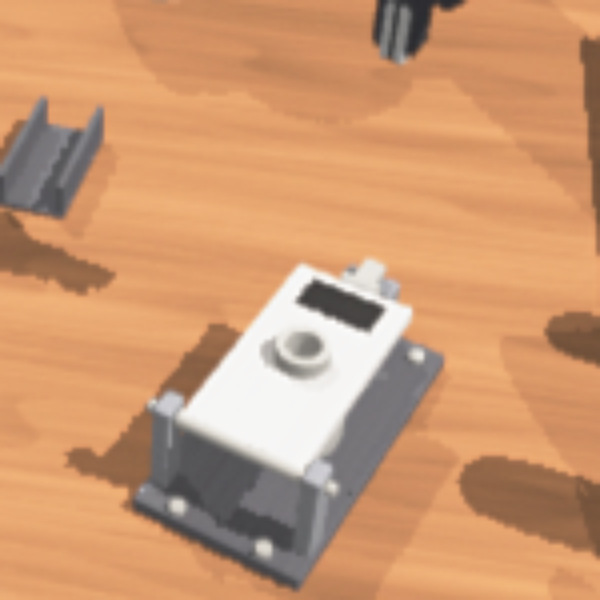

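Call:
play_rows(increments=[{"tx": 0.06,"ty": -0.022,"tz": 0,"wx": 0,"wy": 0,"wz": 0},{"tx": 0.12,"ty": -0.044,"tz": 0,"wx": 0,"wy": 0,"wz": 0},{"tx": 0.18,"ty": -0.066,"tz": 0,"wx": 0,"wy": 0,"wz": 0},{"tx": 0.18,"ty": -0.066,"tz": 0,"wx": 0,"wy": 0,"wz": 0},{"tx": 0.18,"ty": -0.066,"tz": 0,"wx": 0,"wy": 0,"wz": 0}])

```text
t: 8.27
eef_pos: [0.6143, 0.1746, 0.2366]
tool_rot: [-0.587, -0.394, 0.395, 0.587]
wrist_force: [0.4, 0.6, -0.8]
gripper_width: 0.0001
```

Run:
```python
from h import *
from cell import robot
s=robot.observe();f=robot.grab_frame("wrist");pickle.dump((s,f),open("w3.pkl","wb"))
print(s["eef_pos"],np.abs(s["joint_vel"]).max())
cv2.imwrite("pics/w3.png",cv2.resize(f["color"][120:270,210:360],None,fx=4,fy=4,interpolation=cv2.INTER_CUBIC))
sc=pickle.load(open("s3.pkl","rb"));print(onz(sc,[(303/4+260-.4,348/4+160-.4)],.085))
```

```text
[0.61428353 0.17455199 0.23662267] 0.04404950784783886
[[0.61004984 0.1762031  0.085     ]]
```

View pics/w3.png

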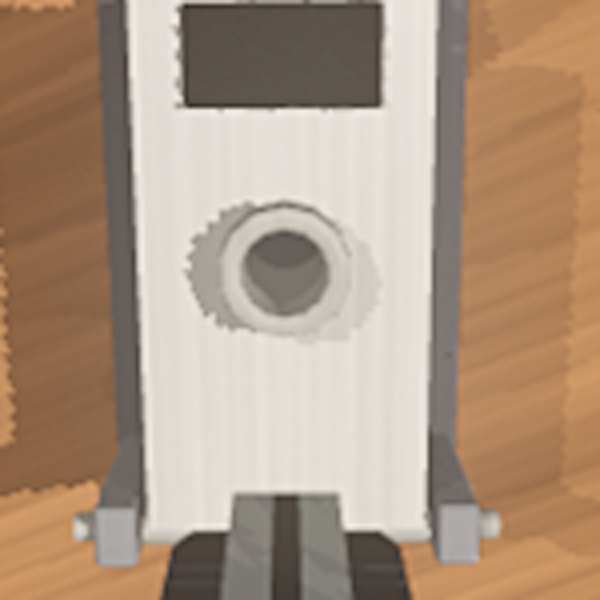

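Run:
```python
from h import *
s,f=pickle.load(open("w3.pkl","rb"));T=toolT(s)@f["tool_from_camera"]
c=lambda x,y:(x/4+210-.4,y/4+120-.4)
p=onz(f,[c(286,270),c(286.5,274),c(243,274),c(330,274),c(286.5,231),c(286.5,318)],.085,T);print(p.round(4),np.linalg.norm(p[2]-p[3]),np.linalg.norm(p[4]-p[5]))
g=cv2.cvtColor(f["color"],cv2.COLOR_BGR2GRAY);roi=g[170:205,262:300];
m=(roi<165).astype(np.uint8);n,l,st,ce=cv2.connectedComponentsWithStats(m)
for i in range(1,n):print(st[i],ce[i]+[262,170])
q=pickle.load(open("s3.pkl","rb"))
```

```text
[[0.6067 0.1776 0.085 ]
 [0.6077 0.1774 0.085 ]
 [0.6036 0.1673 0.085 ]
 [0.6118 0.1874 0.085 ]
 [0.5976 0.1814 0.085 ]
 [0.6181 0.1731 0.085 ]] 0.021789339805844094 0.022147981546952154
[  0   0  32  32 144] [268.84722222 182.4375    ]
[  8   7  22  22 378] [280.83068783 187.67195767]
[11 32  1  1  1] [273. 202.]
```

Call:
play_rows(increments=[{"tx": -0.012,"ty": -0.064,"tz": 0.01,"wx": 0,"wy": 0,"wz": -0.014},{"tx": -0.024,"ty": -0.128,"tz": 0.02,"wx": 0,"wy": 0,"wz": -0.028},{"tx": -0.036,"ty": -0.192,"tz": 0.03,"wx": 0,"wy": 0,"wz": -0.042},{"tx": -0.048,"ty": -0.256,"tz": 0.04,"wx": 0,"wy": 0,"wz": -0.056},{"tx": -0.057,"ty": -0.32,"tz": 0.05,"wx": 0,"wy": 0,"wz": -0.07}], jaw=0)

```text
t: 8.73
eef_pos: [0.5838, 0.0149, 0.2638]
tool_rot: [0.627, 0.328, -0.328, -0.626]
wrist_force: [-0.2, 0.4, 0.2]
gripper_width: 0.0604
```

Call:
play_rows(increments=[{"tx": -0.012,"ty": -0.064,"tz": 0.01,"wx": 0,"wy": 0,"wz": -0.014},{"tx": -0.024,"ty": -0.128,"tz": 0.02,"wx": 0,"wy": 0,"wz": -0.028},{"tx": -0.036,"ty": -0.192,"tz": 0.03,"wx": 0,"wy": 0,"wz": -0.042},{"tx": -0.048,"ty": -0.256,"tz": 0.04,"wx": 0,"wy": 0,"wz": -0.056},{"tx": -0.057,"ty": -0.32,"tz": 0.05,"wx": 0,"wy": 0,"wz": -0.07}])

```text
t: 9.15
eef_pos: [0.5555, -0.1451, 0.2889]
tool_rot: [0.659, 0.257, -0.257, -0.659]
wrist_force: [0.6, -0.4, 0.1]
gripper_width: 0.0853
```

Call:
play_rows(increments=[{"tx": -0.012,"ty": -0.064,"tz": 0,"wx": 0,"wy": 0,"wz": -0.014},{"tx": -0.024,"ty": -0.128,"tz": 0,"wx": 0,"wy": 0,"wz": -0.028},{"tx": -0.036,"ty": -0.192,"tz": 0,"wx": 0,"wy": 0,"wz": -0.042},{"tx": -0.048,"ty": -0.256,"tz": 0,"wx": 0,"wy": 0,"wz": -0.056},{"tx": -0.057,"ty": -0.32,"tz": 0,"wx": 0,"wy": 0,"wz": -0.07}])

```text
t: 9.57
eef_pos: [0.5273, -0.3051, 0.2887]
tool_rot: [0.683, 0.183, -0.183, -0.683]
wrist_force: [0.3, 0.2, 1.0]
gripper_width: 0.0852
```

Call:
play_rows(increments=[{"tx": 0,"ty": 0,"tz": 0,"wx": 0,"wy": 0,"wz": 0},{"tx": 0,"ty": 0,"tz": 0,"wx": 0,"wy": 0,"wz": 0},{"tx": 0,"ty": 0,"tz": 0,"wx": 0,"wy": 0,"wz": 0},{"tx": 0,"ty": 0,"tz": 0,"wx": 0,"wy": 0,"wz": 0},{"tx": 0,"ty": 0,"tz": 0,"wx": 0,"wy": 0,"wz": 0}])

```text
t: 9.98
eef_pos: [0.5284, -0.3033, 0.2886]
tool_rot: [0.683, 0.184, -0.184, -0.683]
wrist_force: [-0.3, -0.5, -0.0]
gripper_width: 0.0853
```

Run:
```python
from h import *
from cell import robot
s=robot.observe();f=robot.grab_frame("wrist");pickle.dump((s,f),open("w4.pkl","wb"))
print(s["eef_pos"],np.abs(s["joint_vel"]).max(),toolT(s)[:3,:3].round(3).tolist())
cv2.imwrite("pics/w4.png",f["color"])
```

```text
[ 0.52838976 -0.30329367  0.28859714] 0.0049654258194120685 [[0.864, 0.0, -0.503], [0.503, -0.0, 0.864], [0.0, -1.0, -0.0]]
```

View pics/w4.png

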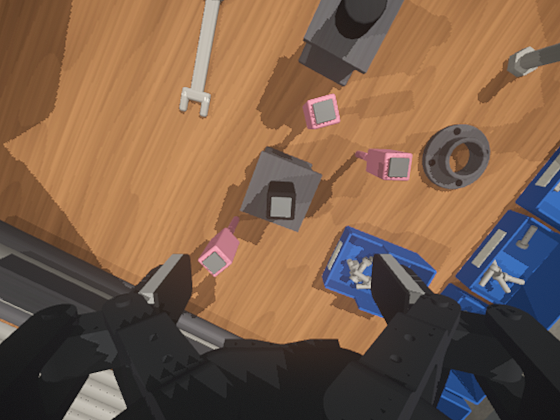

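Run:
```python
from h import *
s,f=pickle.load(open("w4.pkl","rb"));T=toolT(s)@f["tool_from_camera"]
im=f["color"];cv2.imwrite("pics/w4c.png",cv2.resize(im[140:240,230:330],None,fx=6,fy=6,interpolation=cv2.INTER_CUBIC))
g=cv2.cvtColor(im,cv2.COLOR_BGR2GRAY)
sub=g[185:225,262:300];print(sub[20,::2])
m=((sub>115)).astype(np.uint8);n,l,st,ce=cv2.connectedComponentsWithStats(m)
for i in range(1,n):
  if st[i][4]>60:
    cn=cv2.findContours((l==i).astype(np.uint8),0,2)[0][0];r=cv2.minAreaRect(cn);c=np.array(ce[i])+[262,185]
    b=cv2.boxPoints(r)+[262,185]
    W=onz(f,b,.174,T);print(st[i],c,r,onz(f,[c],.174,T).round(4),[np.degrees(np.arctan2(*(W[k+1]-W[k])[1::-1])).round(1) for k in range(3)],[np.linalg.norm(W[k+1]-W[k]).round(4) for k in range(3)])
```

```text
[ 79  79  70  56  62 155 148 148 148 149 148 149 150 150 141  49  55 119
 114]
[  9  12  21  21 386] [280.69430052 206.54145078] ((18.619468688964844, 21.707965850830078), (19.822662353515625, 19.822662353515625), 3.814074993133545) [[ 0.5299 -0.3051  0.174 ]] [np.float64(116.0), np.float64(26.3), np.float64(-63.0)] [np.float64(0.0182), np.float64(0.0175), np.float64(0.0183)]
```

View pics/w4c.png

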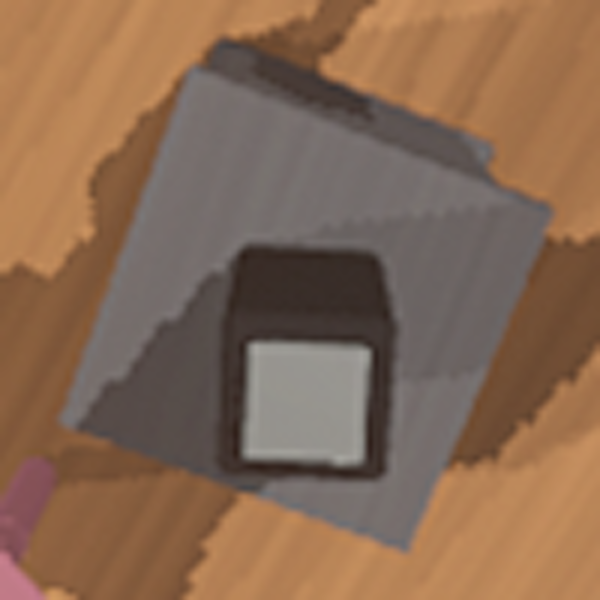

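Call:
play_rows(increments=[{"tx": 0.002,"ty": -0.005,"tz": -0.03,"wx": 0,"wy": 0,"wz": -0.018},{"tx": 0.002,"ty": -0.005,"tz": -0.08,"wx": 0,"wy": 0,"wz": -0.018},{"tx": 0.002,"ty": -0.005,"tz": -0.13,"wx": 0,"wy": 0,"wz": -0.018},{"tx": 0.002,"ty": -0.005,"tz": -0.17,"wx": 0,"wy": 0,"wz": -0.018},{"tx": 0.002,"ty": -0.005,"tz": -0.2,"wx": 0,"wy": 0,"wz": -0.018}])

```text
t: 10.45
eef_pos: [0.5289, -0.3061, 0.1864]
tool_rot: [-0.687, -0.164, 0.165, 0.688]
wrist_force: [-0.1, -0.7, -0.1]
gripper_width: 0.0853
```

Call:
play_rows(increments=[{"tx": 0,"ty": 0,"tz": -0.03,"wx": 0,"wy": 0,"wz": 0},{"tx": 0,"ty": 0,"tz": -0.06,"wx": 0,"wy": 0,"wz": 0},{"tx": 0,"ty": 0,"tz": -0.09,"wx": 0,"wy": 0,"wz": 0},{"tx": 0,"ty": 0,"tz": -0.11,"wx": 0,"wy": 0,"wz": 0},{"tx": 0,"ty": 0,"tz": -0.125,"wx": 0,"wy": 0,"wz": 0}])

```text
t: 10.87
eef_pos: [0.5291, -0.3064, 0.1248]
tool_rot: [-0.687, -0.164, 0.165, 0.688]
wrist_force: [0.0, -0.5, 0.2]
gripper_width: 0.0855
```

Call:
play_rows(increments=[{"tx": 0,"ty": 0,"tz": 0,"wx": 0,"wy": 0,"wz": 0},{"tx": 0,"ty": 0,"tz": 0,"wx": 0,"wy": 0,"wz": 0},{"tx": 0,"ty": 0,"tz": 0,"wx": 0,"wy": 0,"wz": 0},{"tx": 0,"ty": 0,"tz": 0,"wx": 0,"wy": 0,"wz": 0},{"tx": 0,"ty": 0,"tz": 0,"wx": 0,"wy": 0,"wz": 0}])

```text
t: 11.28
eef_pos: [0.5293, -0.3071, 0.1265]
tool_rot: [0.688, 0.165, -0.164, -0.687]
wrist_force: [-0.2, -0.9, 0.1]
gripper_width: 0.0852
```

Run:
```python
from h import *
from cell import robot
s=robot.observe();f=robot.grab_frame("wrist");pickle.dump((s,f),open("w5.pkl","wb"))
print(s["eef_pos"],s["wrist_force"],np.abs(s["joint_vel"]).max(),toolT(s)[:3,:3].round(3).tolist())
cv2.imwrite("pics/w5.png",f["color"])
```

```text
[ 0.52928834 -0.30714227  0.12646789] [-0.22219599 -0.86742054  0.08346211] 0.0031116130715735783 [[0.892, 0.001, -0.452], [0.452, -0.001, 0.892], [0.0, -1.0, -0.001]]
```

View pics/w5.png

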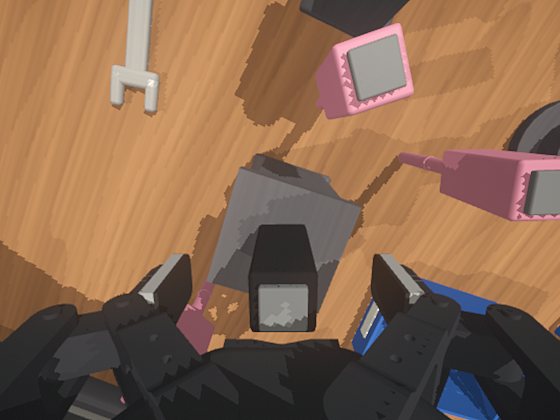

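Run:
```python
from h import *
s,f=pickle.load(open("w5.pkl","rb"));T=toolT(s)@f["tool_from_camera"]
p=onz(f,[(283,308),(259,284),(308,284),(308,331),(259,331)],.174,T);print(p.round(4));print(((p-s["eef_pos"])@toolT(s)[:3,:3]).round(4))
```

```text
[[ 0.5297 -0.3048  0.174 ]
 [ 0.5177 -0.3001  0.174 ]
 [ 0.5332 -0.2922  0.174 ]
 [ 0.5424 -0.3093  0.174 ]
 [ 0.5262 -0.3176  0.174 ]]
[[ 0.0014 -0.0475  0.0018]
 [-0.0071 -0.0475  0.0115]
 [ 0.0103 -0.0475  0.0115]
 [ 0.0108 -0.0475 -0.0079]
 [-0.0075 -0.0475 -0.0079]]
```

Call:
play_rows(increments=[{"tx": 0,"ty": 0,"tz": 0,"wx": 0,"wy": 0,"wz": 0},{"tx": 0,"ty": 0,"tz": 0,"wx": 0,"wy": 0,"wz": 0},{"tx": 0,"ty": 0,"tz": 0,"wx": 0,"wy": 0,"wz": 0},{"tx": 0,"ty": 0,"tz": 0,"wx": 0,"wy": 0,"wz": 0},{"tx": 0,"ty": 0,"tz": 0,"wx": 0,"wy": 0,"wz": 0}], jaw=1)

```text
t: 11.75
eef_pos: [0.5291, -0.307, 0.1258]
tool_rot: [0.688, 0.164, -0.164, -0.688]
wrist_force: [-0.6, -0.2, 6.8]
gripper_width: 0.0257
```

Call:
play_rows(increments=[{"tx": 0,"ty": 0,"tz": 0,"wx": 0,"wy": 0,"wz": 0},{"tx": 0,"ty": 0,"tz": 0,"wx": 0,"wy": 0,"wz": 0},{"tx": 0,"ty": 0,"tz": 0,"wx": 0,"wy": 0,"wz": 0},{"tx": 0,"ty": 0,"tz": 0,"wx": 0,"wy": 0,"wz": 0},{"tx": 0,"ty": 0,"tz": 0,"wx": 0,"wy": 0,"wz": 0}])

```text
t: 12.17
eef_pos: [0.5292, -0.3071, 0.1259]
tool_rot: [0.688, 0.164, -0.164, -0.688]
wrist_force: [0.1, 0.2, 2.6]
gripper_width: 0.0254
```

Call:
play_rows(increments=[{"tx": 0,"ty": 0,"tz": 0.02,"wx": 0,"wy": 0,"wz": 0},{"tx": 0,"ty": 0,"tz": 0.05,"wx": 0,"wy": 0,"wz": 0},{"tx": 0,"ty": 0,"tz": 0.09,"wx": 0,"wy": 0,"wz": 0},{"tx": 0,"ty": 0,"tz": 0.13,"wx": 0,"wy": 0,"wz": 0},{"tx": 0,"ty": 0,"tz": 0.17,"wx": 0,"wy": 0,"wz": 0}])

```text
t: 12.58
eef_pos: [0.5289, -0.3069, 0.2121]
tool_rot: [-0.688, -0.164, 0.164, 0.688]
wrist_force: [-1.0, -0.0, -1.5]
gripper_width: 0.0253
```

Call:
play_rows(increments=[{"tx": 0,"ty": 0,"tz": 0.04,"wx": 0,"wy": 0,"wz": 0},{"tx": 0,"ty": 0,"tz": 0.08,"wx": 0,"wy": 0,"wz": 0},{"tx": 0,"ty": 0,"tz": 0.12,"wx": 0,"wy": 0,"wz": 0},{"tx": 0,"ty": 0,"tz": 0.15,"wx": 0,"wy": 0,"wz": 0},{"tx": 0,"ty": 0,"tz": 0.17,"wx": 0,"wy": 0,"wz": 0}])

```text
t: 13.0
eef_pos: [0.5291, -0.307, 0.2981]
tool_rot: [0.688, 0.165, -0.164, -0.687]
wrist_force: [-0.1, -0.1, -0.6]
gripper_width: 0.0252
```

Run:
```python
from h import *
from cell import robot
s=robot.observe();
print(s["eef_pos"],s["wrist_force"],s["gripper_width"])
f=robot.grab_frame("scene");pickle.dump((s,f),open("s6.pkl","wb"))
cv2.imwrite("pics/s6.png",cv2.resize(f["color"][60:260,80:260],None,fx=4,fy=3.0,interpolation=cv2.INTER_CUBIC))
```

```text
[ 0.52910329 -0.30702971  0.29810557] [-0.14470086 -0.14297088 -0.62987491] 0.02519234876301173
```

View pics/s6.png

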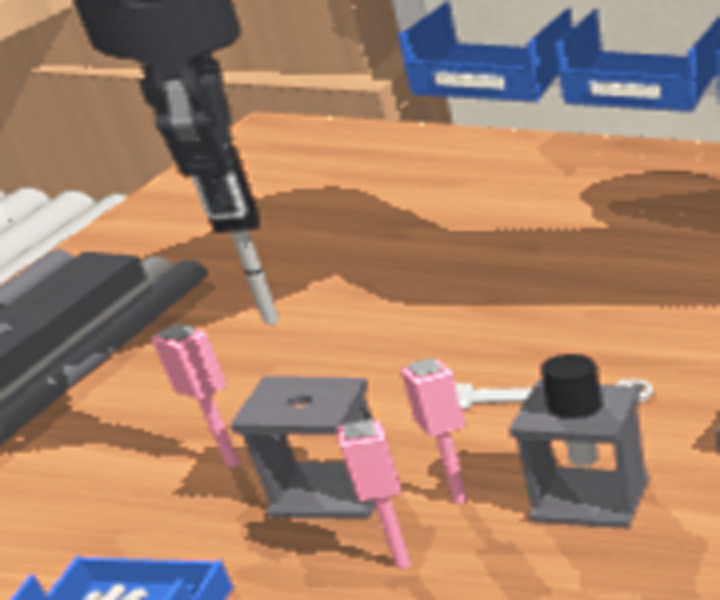

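Call:
play_rows(increments=[{"tx": 0.006,"ty": 0.04,"tz": 0,"wx": 0,"wy": 0,"wz": 0},{"tx": 0.018,"ty": 0.11,"tz": 0,"wx": 0,"wy": 0,"wz": 0},{"tx": 0.029,"ty": 0.18,"tz": 0,"wx": 0,"wy": 0,"wz": 0},{"tx": 0.041,"ty": 0.25,"tz": 0,"wx": 0,"wy": 0,"wz": 0},{"tx": 0.052,"ty": 0.32,"tz": 0,"wx": 0,"wy": 0,"wz": 0}])

```text
t: 13.47
eef_pos: [0.5548, -0.1454, 0.2951]
tool_rot: [-0.688, -0.164, 0.165, 0.688]
wrist_force: [-0.2, -0.2, -1.0]
gripper_width: 0.0254
```

Call:
play_rows(increments=[{"tx": 0.011,"ty": 0.065,"tz": 0,"wx": 0,"wy": 0,"wz": 0},{"tx": 0.022,"ty": 0.13,"tz": 0,"wx": 0,"wy": 0,"wz": 0},{"tx": 0.033,"ty": 0.2,"tz": 0,"wx": 0,"wy": 0,"wz": 0},{"tx": 0.043,"ty": 0.26,"tz": 0,"wx": 0,"wy": 0,"wz": 0},{"tx": 0.053,"ty": 0.324,"tz": 0,"wx": 0,"wy": 0,"wz": 0}])

```text
t: 13.88
eef_pos: [0.5813, 0.0165, 0.2951]
tool_rot: [-0.688, -0.164, 0.165, 0.688]
wrist_force: [0.4, -0.1, -0.7]
gripper_width: 0.0259
```

Call:
play_rows(increments=[{"tx": 0.011,"ty": 0.065,"tz": 0,"wx": 0,"wy": 0,"wz": 0},{"tx": 0.022,"ty": 0.13,"tz": 0,"wx": 0,"wy": 0,"wz": 0},{"tx": 0.033,"ty": 0.2,"tz": 0,"wx": 0,"wy": 0,"wz": 0},{"tx": 0.044,"ty": 0.27,"tz": 0,"wx": 0,"wy": 0,"wz": 0},{"tx": 0.053,"ty": 0.324,"tz": 0,"wx": 0,"wy": 0,"wz": 0}])

```text
t: 14.3
eef_pos: [0.6078, 0.1795, 0.2949]
tool_rot: [-0.688, -0.164, 0.165, 0.688]
wrist_force: [0.7, -0.3, -1.3]
gripper_width: 0.0253
```

Call:
play_rows(increments=[{"tx": 0,"ty": 0,"tz": -0.02,"wx": 0,"wy": 0,"wz": 0},{"tx": 0,"ty": 0,"tz": -0.04,"wx": 0,"wy": 0,"wz": 0},{"tx": 0,"ty": 0,"tz": -0.06,"wx": 0,"wy": 0,"wz": 0},{"tx": 0,"ty": 0,"tz": -0.08,"wx": 0,"wy": 0,"wz": 0},{"tx": 0,"ty": 0,"tz": -0.1,"wx": 0,"wy": 0,"wz": 0}])

```text
t: 14.72
eef_pos: [0.6079, 0.1759, 0.2445]
tool_rot: [0.688, 0.164, -0.164, -0.688]
wrist_force: [-0.1, -0.5, -1.0]
gripper_width: 0.0253
```

Call:
play_rows(increments=[{"tx": 0,"ty": 0,"tz": -0.02,"wx": 0,"wy": 0,"wz": 0},{"tx": 0,"ty": 0,"tz": -0.04,"wx": 0,"wy": 0,"wz": 0},{"tx": 0,"ty": 0,"tz": -0.05,"wx": 0,"wy": 0,"wz": 0},{"tx": 0,"ty": 0,"tz": -0.05,"wx": 0,"wy": 0,"wz": 0},{"tx": 0,"ty": 0,"tz": -0.05,"wx": 0,"wy": 0,"wz": 0}])

```text
t: 15.13
eef_pos: [0.6081, 0.1769, 0.2208]
tool_rot: [-0.688, -0.164, 0.164, 0.688]
wrist_force: [-0.1, 0.1, -1.3]
gripper_width: 0.0256
```

Run:
```python
from h import *
from cell import robot
s=robot.observe();
print(s["eef_pos"],s["wrist_force"],s["gripper_width"],np.abs(s["joint_vel"]).max())
F={"s":s}
for n in("scene","top","wrist"):F[n]=robot.grab_frame(n)
pickle.dump(F,open("f7.pkl","wb"))
cv2.imwrite("pics/s7.png",cv2.resize(F["scene"]["color"][150:300,280:400],None,fx=4,fy=4,interpolation=cv2.INTER_CUBIC))
cv2.imwrite("pics/t7.png",cv2.resize(F["top"]["color"][140:240,190:290],None,fx=5,fy=5,interpolation=cv2.INTER_CUBIC))
cv2.imwrite("pics/w7.png",F["wrist"]["color"])
```

```text
[0.60814447 0.1768821  0.22084266] [-0.07245562  0.11837425 -1.25352968] 0.02561340687042654 0.0152835091471912
```

View pics/s7.png

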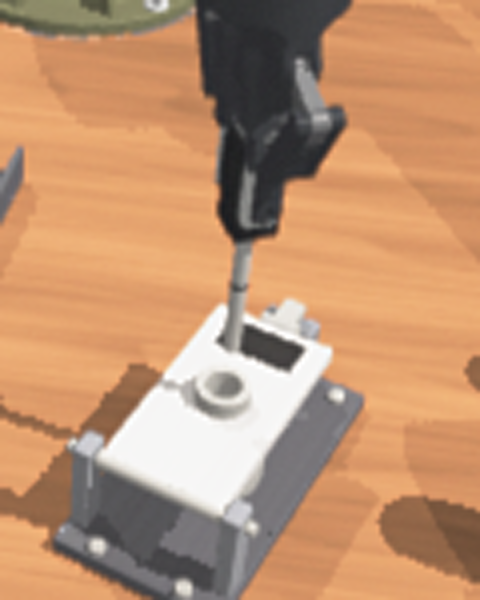

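View pics/w7.png

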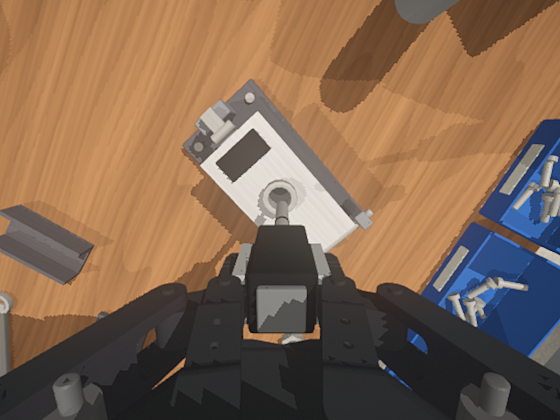

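View pics/t7.png

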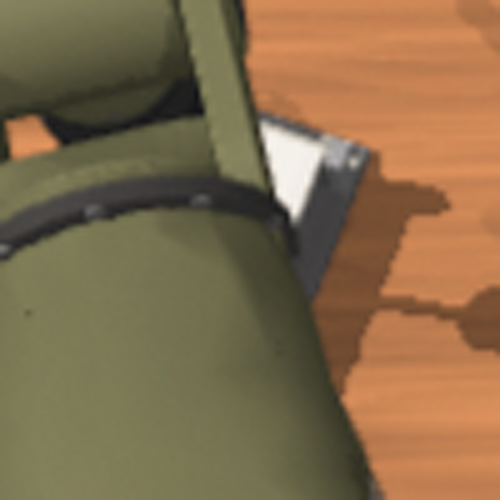

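Run:
```python
from h import *
F=pickle.load(open("f7.pkl","rb"))
im=F["wrist"]["color"];cv2.imwrite("pics/w7c.png",cv2.resize(im[165:245,240:320],None,fx=8,fy=8,interpolation=cv2.INTER_CUBIC))
im=F["scene"]["color"];cv2.imwrite("pics/s7c.png",cv2.resize(im[205:265,315:365],None,fx=10,fy=10,interpolation=cv2.INTER_CUBIC))
```

```text
(no output)
```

View pics/w7c.png

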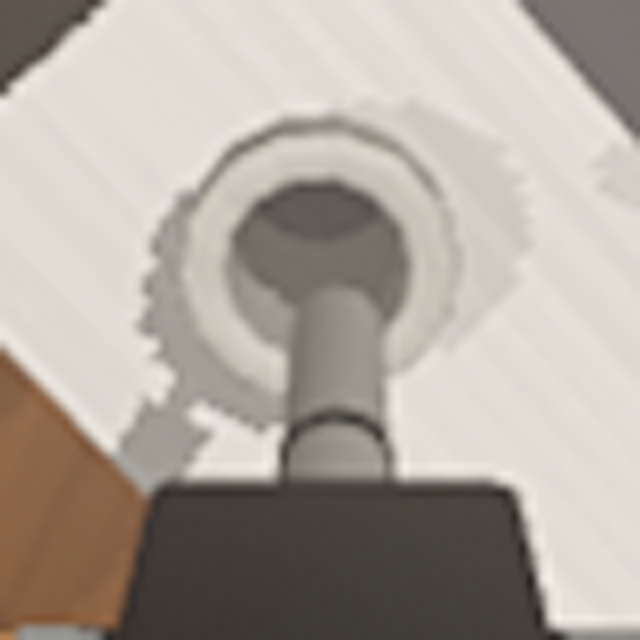

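View pics/s7c.png

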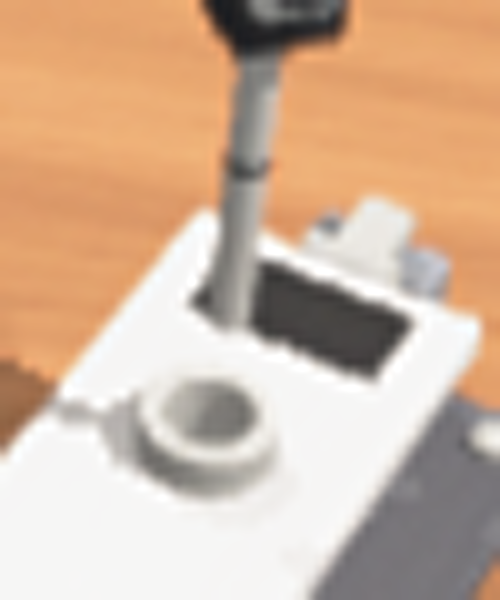

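Run:
```python
from h import *
F=pickle.load(open("f7.pkl","rb"));s=F["s"];T=toolT(s)@F["wrist"]["tool_from_camera"]
w=lambda x,y:(x/8+240-.45,y/8+165-.45)
c=lambda x,y:(x/10+315-.45,y/10+205-.45)
zt=s["eef_pos"][2]-.106;print("TCP",s["eef_pos"])
f=F["wrist"]
print("W bush",onz(f,[w(322,268)],.085,T).round(4),"tip",onz(f,[w(340,328)],zt,T).round(4),"ring",onz(f,[w(337,440)],zt+.05,T).round(4))
p=onz(f,[w(299,328),w(381,328)],zt,T);print("dia",np.linalg.norm(p[0]-p[1]))
f=F["scene"]
print("S bush",onz(f,[c(210,412)],.085).round(4),"tip",onz(f,[c(230,322)],zt).round(4),"ring",onz(f,[c(247,168)],zt+.05).round(4))
# tri tip/ring/bush
for n,a,b in(("bush",w(322,268),c(210,412)),("tip",w(340,328),c(230,322)),("ring",w(337,440),c(247,168))):
    o1,d1=rays(F["wrist"],a,T);o2,d2=rays(f,b);x,r=tri((o1,d1[0]),(o2,d2[0]));print(n,x.round(4),np.round(r,4))
```

```text
TCP [0.60814447 0.1768821  0.22084266]
W bush [[0.6074 0.1772 0.085 ]] tip [[0.6091 0.1784 0.1148]] ring [[0.6075 0.1807 0.1648]]
dia 0.008816119030952035
S bush [[0.6072 0.1764 0.085 ]] tip [[0.6075 0.1783 0.1148]] ring [[0.6109 0.1777 0.1648]]
bush [0.6073 0.1768 0.085 ] [0.0004 0.0004]
tip [0.6089 0.1785 0.1161] [0.0002 0.0002]
ring [0.6078 0.1787 0.1617] [0.0011 0.0011]
```

Call:
play_rows(increments=[{"tx": -0.002,"ty": -0.003,"tz": 0,"wx": 0,"wy": 0,"wz": 0},{"tx": -0.002,"ty": -0.003,"tz": -0.015,"wx": 0,"wy": 0,"wz": 0},{"tx": -0.002,"ty": -0.003,"tz": -0.03,"wx": 0,"wy": 0,"wz": 0},{"tx": -0.002,"ty": -0.003,"tz": -0.042,"wx": 0,"wy": 0,"wz": 0},{"tx": -0.002,"ty": -0.003,"tz": -0.046,"wx": 0,"wy": 0,"wz": 0}])

```text
t: 15.7
eef_pos: [0.6066, 0.1754, 0.196]
tool_rot: [-0.688, -0.163, 0.165, 0.688]
wrist_force: [0.0, -0.2, -1.4]
gripper_width: 0.0252
```

Call:
play_rows(increments=[{"tx": 0,"ty": 0,"tz": 0,"wx": 0,"wy": 0,"wz": 0},{"tx": 0,"ty": 0,"tz": 0,"wx": 0,"wy": 0,"wz": 0},{"tx": 0,"ty": 0,"tz": 0,"wx": 0,"wy": 0,"wz": 0},{"tx": 0,"ty": 0,"tz": 0,"wx": 0,"wy": 0,"wz": 0},{"tx": 0,"ty": 0,"tz": 0,"wx": 0,"wy": 0,"wz": 0}])

```text
t: 16.12
eef_pos: [0.6072, 0.1755, 0.198]
tool_rot: [-0.688, -0.164, 0.164, 0.688]
wrist_force: [-0.5, 0.0, -1.7]
gripper_width: 0.0252
```

```bash
cat > look.py <<'E'
from h import *
from cell import robot
import sys
k=sys.argv[1]
s=robot.observe();F={"s":s}
print(s["eef_pos"],s["wrist_force"],s["gripper_width"],np.abs(s["joint_vel"]).max())
for n in("scene","wrist"):F[n]=robot.grab_frame(n)
pickle.dump(F,open(f"f{k}.pkl","wb"))
im=F["wrist"]["color"];a=cv2.resize(im[165:240,240:315],None,fx=7,fy=7,interpolation=cv2.INTER_CUBIC)
im=F["scene"]["color"];b=cv2.resize(im[205:265,315:355],None,fx=6,fy=8.75,interpolation=cv2.INTER_CUBIC)
cv2.imwrite(f"pics/l{k}.png",np.hstack([a,b]))
E
python3 look.py 8
```

```text
[0.60716283 0.17550052 0.19804797] [-0.47522877  0.02406438 -1.69266589] 0.025171277201261447 0.0027828135911255633
```

View pics/l8.png

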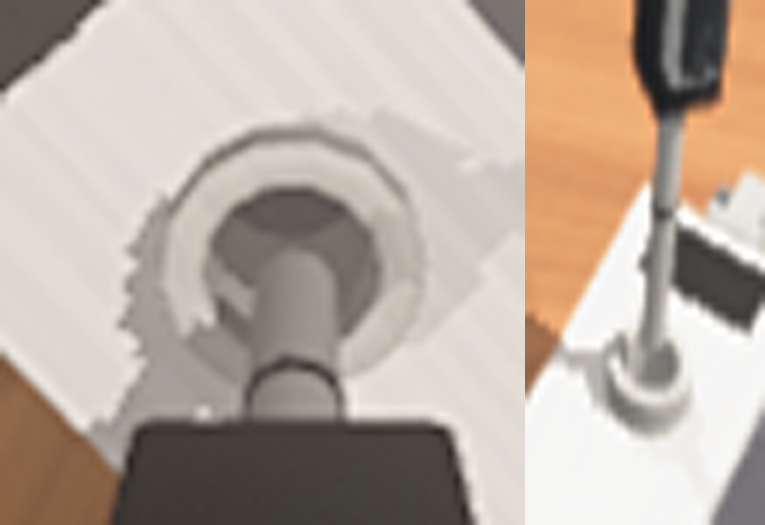

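Run:
```python
from h import *
F=pickle.load(open("f8.pkl","rb"));s=F["s"];T=toolT(s)@F["wrist"]["tool_from_camera"]
w=lambda x,y:(x/7+240-.43,y/7+165-.43)
f=F["wrist"];zt=s["eef_pos"][2]-.106
print("bush",onz(f,[w(294,276)],.085,T).round(4),"tip",onz(f,[w(295.5,247+40)],zt,T).round(4),"ring",onz(f,[w(293.5,385)],zt+.05,T).round(4))
im=F["scene"]["color"];cv2.imwrite("pics/s8c.png",cv2.resize(im[220:260,320:350],None,fx=18,fy=14,interpolation=cv2.INTER_CUBIC))
```

```text
bush [[0.608  0.1765 0.085 ]] tip [[0.608  0.1769 0.092 ]] ring [[0.6064 0.1792 0.142 ]]
```

View pics/s8c.png

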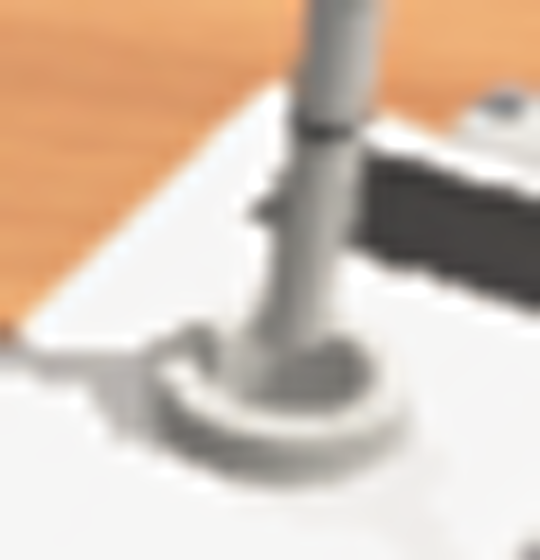

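Run:
```python
from h import *
F=pickle.load(open("f8.pkl","rb"));f=F["scene"]
V=np.linalg.inv(f["world_from_camera"])
def pr(P):
    q=(np.c_[np.atleast_2d(P),np.ones(len(np.atleast_2d(P)))]@V.T)[:,:3];uv=q@f["intrinsics"].T;return uv[:,:2]/uv[:,2:]
im=cv2.resize(f["color"][215:260,315:355],None,fx=14,fy=14,interpolation=cv2.INTER_CUBIC)
t=np.linspace(0,2*np.pi,60)
def circ(c,r):return np.c_[c[0]+r*np.cos(t),c[1]+r*np.sin(t),0*t+c[2]]
for C,r,col in(((.6076,.1767,.085),.011,(0,0,255)),((.6076,.1767,.085),.017,(0,0,255)),((.6076,.1767,.092),.005,(255,0,0)),((.6076,.1767,.142),.005,(0,160,0))):
    uv=(pr(circ(C,r))-[315,215]+.5)*14
    cv2.polylines(im,[uv.astype(np.int32)],True,col,1)
cv2.imwrite("pics/s8d.png",im)
```

```text
(no output)
```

View pics/s8d.png

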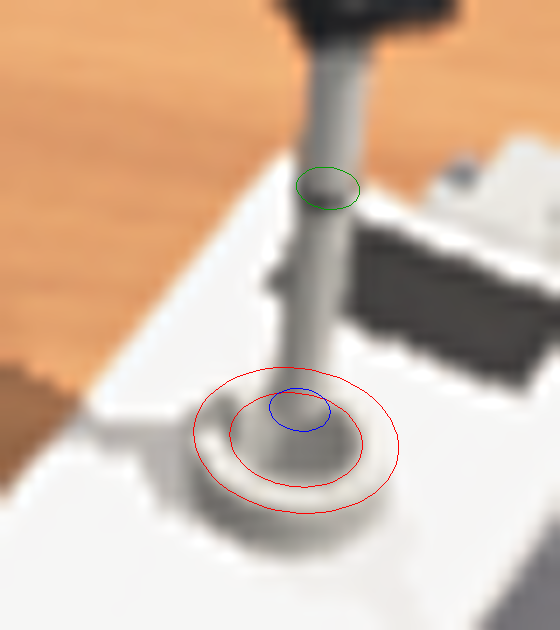

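Call:
play_rows(increments=[{"tx": 0,"ty": -0.001,"tz": -0.004,"wx": 0,"wy": 0,"wz": 0},{"tx": 0,"ty": -0.001,"tz": -0.01,"wx": 0,"wy": 0,"wz": 0},{"tx": 0,"ty": -0.001,"tz": -0.018,"wx": 0,"wy": 0,"wz": 0},{"tx": 0,"ty": -0.001,"tz": -0.026,"wx": 0,"wy": 0,"wz": 0},{"tx": 0,"ty": -0.001,"tz": -0.034,"wx": 0,"wy": 0,"wz": 0}])

```text
t: 16.63
eef_pos: [0.607, 0.175, 0.1801]
tool_rot: [-0.688, -0.164, 0.164, 0.688]
wrist_force: [-0.4, -0.3, -1.3]
gripper_width: 0.0252
```

```bash
python3 look.py 9
```

```text
[0.60697476 0.1749556  0.18013275] [-0.40038659 -0.28640071 -1.29395274] 0.025209583202369247 0.09179133835274678
```

View pics/l9.png

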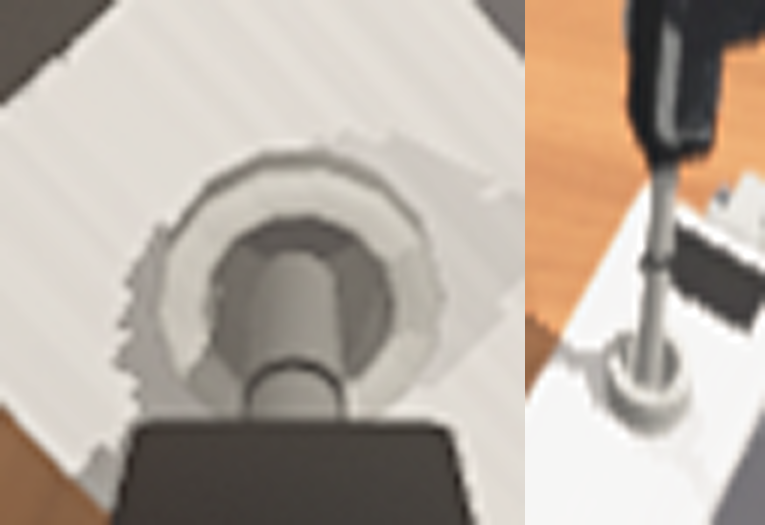

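Call:
play_rows(increments=[{"tx": 0.001,"ty": 0,"tz": -0.008,"wx": 0,"wy": 0,"wz": 0},{"tx": 0.001,"ty": 0,"tz": -0.018,"wx": 0,"wy": 0,"wz": 0},{"tx": 0.001,"ty": 0,"tz": -0.028,"wx": 0,"wy": 0,"wz": 0},{"tx": 0.001,"ty": 0,"tz": -0.038,"wx": 0,"wy": 0,"wz": 0},{"tx": 0.001,"ty": 0,"tz": -0.045,"wx": 0,"wy": 0,"wz": 0}])

```text
t: 17.15
eef_pos: [0.6074, 0.1749, 0.1574]
tool_rot: [-0.688, -0.164, 0.165, 0.688]
wrist_force: [-0.3, -0.2, -1.0]
gripper_width: 0.0249
```

Call:
play_rows(increments=[{"tx": 0,"ty": 0,"tz": -0.008,"wx": 0,"wy": 0,"wz": 0},{"tx": 0,"ty": 0,"tz": -0.016,"wx": 0,"wy": 0,"wz": 0},{"tx": 0,"ty": 0,"tz": -0.024,"wx": 0,"wy": 0,"wz": 0},{"tx": 0,"ty": 0,"tz": -0.03,"wx": 0,"wy": 0,"wz": 0},{"tx": 0,"ty": 0,"tz": -0.033,"wx": 0,"wy": 0,"wz": 0}])

```text
t: 17.57
eef_pos: [0.6075, 0.1749, 0.1412]
tool_rot: [0.688, 0.164, -0.165, -0.688]
wrist_force: [-0.1, 0.1, -1.3]
gripper_width: 0.0253
```

Call:
play_rows(increments=[{"tx": 0,"ty": 0,"tz": 0,"wx": 0,"wy": 0,"wz": 0},{"tx": 0,"ty": 0,"tz": 0,"wx": 0,"wy": 0,"wz": 0},{"tx": 0,"ty": 0,"tz": 0,"wx": 0,"wy": 0,"wz": 0},{"tx": 0,"ty": 0,"tz": 0,"wx": 0,"wy": 0,"wz": 0},{"tx": 0,"ty": 0,"tz": 0,"wx": 0,"wy": 0,"wz": 0}])

```text
t: 17.98
eef_pos: [0.6076, 0.175, 0.142]
tool_rot: [-0.688, -0.164, 0.164, 0.688]
wrist_force: [-0.4, 0.8, -1.2]
gripper_width: 0.0251
```

```bash
python3 look.py 10
python3 - <<'E'
from h import *
F=pickle.load(open("f10.pkl","rb"));f=F["scene"]
V=np.linalg.inv(f["world_from_camera"])
def pr(P):
    q=(np.c_[P,np.ones(len(P))]@V.T)[:,:3];uv=q@f["intrinsics"].T;return uv[:,:2]/uv[:,2:]
im=f["color"][215:260,315:355]
cv2.imwrite("pics/s10.png",np.hstack([cv2.resize(im,None,fx=10,fy=13,interpolation=cv2.INTER_CUBIC),cv2.resize(F["wrist"]["color"][165:265,240:315],None,fx=5,fy=5.85,interpolation=cv2.INTER_CUBIC)]))
E
```

```text
[0.60764838 0.17499966 0.1419933 ] [-0.35587956  0.75184182 -1.21334507] 0.02507959573967284 0.00205281843364498
```

View pics/s10.png

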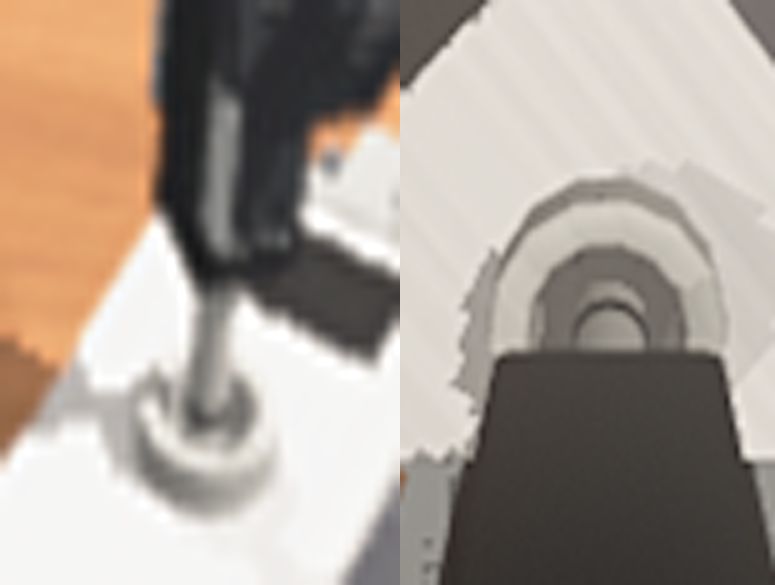

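The stem is centred in the bore in both views: the wrist crop puts the bore at x 533–688 and the ring at 573–650, and the scene crop puts the ring at (205,412) inside the rim. The ring is at rim level and the wrist forces are only noise, so I'm handing in.

Run:
```python
from cell import robot
import cv2
f=robot.grab_frame("top");cv2.imwrite("pics/t11.png",f["color"])
s=robot.observe();print(s["t"],s["eef_pos"],s["wrist_force"],s["gripper_width"])
print(robot.hand_in())
```

```text
18.1333 [0.60759857 0.17497858 0.14184921] [-0.08287706  0.14349335 -1.34816672] 0.025449942951686854
the job is handed in; nothing more can be done
None
```

View pics/t11.png

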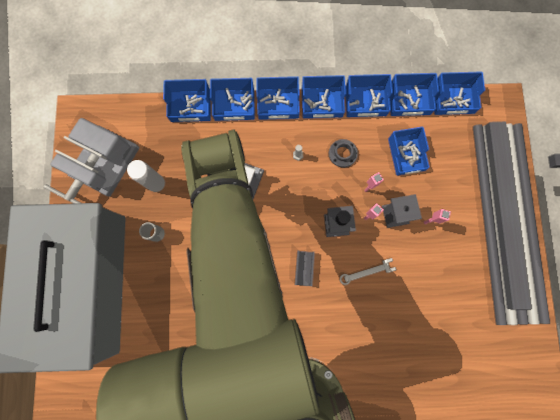

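I pressed the lid shut past its catch, took the probe out of its stand and lowered it into the guide bush. I handed in at 18.1 s with the gripper still holding the probe there; no verdict was reported.

**Lid:** The press ended against a hard stop with the pad at about 75 mm above the bench, and the scene view shows the lid level. Pressing took up to 22.5 N before the snap and 23.5 N on the stop. That is above the 10 to 15 N given for the catch but under the 40 N limit.

**Probe position:** The tip is about 49 mm below the rim, with the ring about 1 mm above it. It is centred to within roughly 1 mm in the wrist and scene views.
- **Disagreements:** The two cameras differed by about 1 mm on the tip-to-bush offset. In the last wrist view the stem sat about 0.5 mm off centre along the tool's z axis, which I left.
- **Upright:** The first wrist estimate suggested about 0.05 rad of lean, which I put down to how I had picked the ring's centre. The wrist and scene views together gave about 0.02 rad, within the 0.08 allowed.
- **Contact:** The wrist forces showed only noise and the probe's weight while it went in.

**Rest of the bench:** In the last top view the stands, the pink look-alikes and the loose things are where they started; I compared by eye, not by measurement.

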